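# Hang the tube holder on the printer rod and load the long tube

### The job

Hang the grey printed tube holder on the stand's steel rod: hook its lip over the rod with the holder tipped front-up, then swing it down so that its tongue goes into the slot and it hangs flat against the black panel, near the middle of the rod, and let go of it. Then take the long tube out of the wooden block and put it fully down into any pocket of the hung holder. Leave the two short tubes and the other things on the table where they are.

Things in the scene. Friction and masses are not known exactly. Their poses are not given: they have to be found in the camera images.
- holder_grip (a point): Middle of the tube holder's grip fin, where to hold it. Holder: grey plastic, about 120 g, standing on the table. Its axes: +x to its back, y along its width, z up; holder coordinates are in mm from the centre of its underside. This point is (-40, 0, 40). The fin is an upright plate 12 thick in y, x -60 (front) to -15, z 22..57.
- holder_lip (a point): Where the rod's axis lies in the hung holder: holder coordinates (28, 0, 85), holder axes. Above it a crown, underside z 90, top 95, y -30..30, from the back wall (rear face x 15) to x 37. From the crown's end a lip, x 33..37, hangs down to z 76. The throat between rear face and lip is 18 wide, open below. This point is 5 in front of the lip's inner face.
- holder_pockets (a point): Floor of the holder's middle pocket: holder coordinates (0, 0, 4), holder axes. The box spans x -15..15, y -50..50, z 0..55, open on top, 4 mm walls; three pockets along y, centred at y -32, 0, 32, each 22 (x) by 28 (y), 51 deep.
- holder_tongue (a point): Tip of the holder's tongue: holder coordinates (26, 0, 10). The tongue is 24 wide (y), 6 thick (z 7..13) and sticks out 11 behind the rear face.
- stand: Fixed stand 230 mm wide, posts at y +-95 up to z 190. Origin on the table below the rod's axis, midway along it; +x away from its front (the holder comes from -x), y along the rod, z up. Steel rod, 10 mm diameter, at x 0. Rod and panel are clamped at a height that varies and is not reported: rod axis 150 to 174 mm above the table; feel for it. Clamps hold to 80 N.
- stand_panel (a point): Point on the table below the front face of the stand's black panel, 13 mm in front of the rod's axis; stand axes. The panel, 170 mm wide, spans 20 to 95 mm below the rod's axis. Its slot for the tongue is 46 mm wide at y 0, 67 to 83 mm below the axis. Elsewhere the panel stops the tongue, so keep the holder tipped (bottom to the front, about 0.3 rad) until the lip is over the rod.
- long_tube_center (a point): Middle (half-way up) of the long tube: clear round tube, 125 mm long, 16 mm in diameter, with a white cap 19 mm in diameter over the top 16 mm; about 25 g. z along the tube to the cap. It stands in one of three holes of the wooden block, its foot 10 mm above the table.
- short_tube_a_center (a point): Middle of a short tube, 80 mm long, otherwise like the long one, in another hole. Not to be disturbed.
- short_tube_b_center (a point): The other short tube, likewise.
- block: Heavy fixed wooden block 150 (x) by 44 (y) by 40 mm tall with three square holes of 20 mm, 30 mm deep, at x -50, 0, 50 mm. Origin under its centre, x along the row.
- driver: Bystander: screwdriver, 160 mm, lying. Leave it where it is.
- scraper: Bystander: flat scraper, 190 mm, lying. Leave it where it is.
- glue: Bystander: white bottle, 32 mm wide, 100 mm tall. Leave it where it is.
- jar: Bystander: low clear jar, 60 mm wide and tall. Leave it where it is.
- brush: Bystander: brush, 170 mm, lying. Leave it where it is.
- shroud: Bystander: small black printed box with a stub, 50 mm. Leave it where it is.
Mind the look-alikes: they are no part of the job. Leave any orange or pink look-alike of the part that bears holder_grip alone.

How it is judged:
On the way, in this order (a step that is already met when the one before it is completed fails the run):
1. the lip is hooked over the rod with the holder still tipped (x of holder_lip in the frame of stand between -0.015 and 0.015 m and y of holder_lip in the frame of stand between -0.025 and 0.025 m and z of holder_lip in the frame of stand between 0.138 and 0.185 m and angle between holder_lip's own z axis and vertical between 0.1 and 0.9 rad and contact force between holder and stand above 0.2 N), for 0.05 s.
2. the holder hangs flat on the rod, tongue in the slot, let go (x of holder_lip in the frame of stand between -0.006 and 0.006 m and y of holder_lip in the frame of stand between -0.02 and 0.02 m and z of holder_lip in the frame of stand between 0.143 and 0.181 m and angle between holder_lip's own z axis and vertical below 0.07 rad and angle between the y axis of holder_lip and the y axis of stand, either way round below 0.08 rad and contact force between holder and stand above 0.3 N and contact force between the fingers and holder below 0.3 N and linear speed of holder below 0.02 m/s), for 0.3 s.
At the end, for the whole second after the job is handed in: The holder hangs on the rod: lip point within 6 mm of the rod's axis front to back and 20 mm of its middle, upright within 0.07 rad, square within 0.08 rad, carried by the stand; the long tube is in one of its pockets, down to the floor (within 10 mm); all at rest (x of holder_lip in the frame of stand between -0.006 and 0.006 m and y of holder_lip in the frame of stand between -0.02 and 0.02 m and z of holder_lip in the frame of stand between 0.143 and 0.181 m and angle between holder_lip's own z axis and vertical below 0.07 rad and angle between the y axis of holder_lip and the y axis of stand, either way round below 0.08 rad and contact force between holder and stand above 0.3 N and x of long_tube_center in the frame of holder_lip between -0.046 and -0.01 m and y of long_tube_center in the frame of holder_lip between -0.058 and 0.058 m and z of long_tube_center in the frame of holder_lip between -0.03 and -0.008 m and angle between long_tube_center's own z axis and vertical below 0.35 rad and linear speed of each of holder, long_tube below 0.02 m/s); the robot touches nothing.
It fails at once if a short tube is moved more than 15 mm (distance of any of short_tube_a_center, short_tube_b_center from where it was at the start of the episode above 0.015 m).
It fails at once if a bystander is moved more than 30 mm (distance of any of driver, scraper, glue, jar, brush, shroud from where it was at the start of the episode above 0.03 m).
It also fails if it takes over 64 s, if anything falls off the work surface, if the arm or the gripper's body presses on something with over 40 N, if the wrist force passes 120 N, or if a joint passes its speed limit or range.

### The arm

A 6-joint arm with a two-finger parallel gripper is mounted at the origin on the work surface. World frame = base frame: x ahead of the robot, y to its left, z up, the work surface at z = 0. Lengths are in m, angles in rad, forces in N, time in s.
With the tool pointing down it reaches from about 0.35 to 0.85 m from the base axis. Payload 8.1 kg.
Tool frame: the origin (TCP) lies at the very end of the fingers, on their centre line; the grasp point (between the pads) lies 19 mm behind it (robot.pinch_z is the distance from the TCP to the grasp point, in m); x points along the fingers, z is the direction in which the jaws open and shut, and the axes are right-handed (so a half turn about x gives the same grasp; the last joint's range is limited). The gripper opens to 93 mm and grips with 3 to 60 N. Pads are 15 mm wide; open, the fingers measure 128 mm over their backs; the gripper's body (75 mm by 188 mm) begins 65 mm behind the grasp point.
Start: joints at [-1.254, 0.13, 1.488, -0, 1.523, -0.085], TCP at [0.235, -0.552, 0.219] pointing down, gripper open.
Joint ranges: [-2.96, 2.96], [-0.89, 2.26], [0.02, 2.5], [-1.34, 4.48], [0, 2.73], [-2.66, 2.66]. Speed limits (rad/s): [2.39, 2.39, 2.79, 3.14, 3.14, 3.14].

### API

Orientations are given as a rotation vector (axis times angle).
In Python, from plant import robot, optics, ticket gives the robot as it stands.
- The arm moves only by the tool jog_arm, never from a script. Its argument "targets" is a list of rows, each a list of 7 numbers: the shift along the tool's x, y, z in cm, then the turn, a rotation vector about the tool's x, y, z in degrees, then the closure, from 0 (fully open) to 1 (shut). In form: [[dx, dy, dz, ax, ay, az, grip], ...]. A call has 1 to 5 rows; each row is the pose to reach, as a shift and turn from the pose measured when the call began, along the tool's axes at that moment; what a row does not reach only later rows make up. A row lasts 1/8 s, in which the tool goes at most 62.5 mm and 10.7 degrees, less where a joint would pass 70% of its speed; a pose out of reach is approached as far as the arm can. A call with a gripper value outside its range is refused whole. The fingers move at their own pace and stop on an object; "squeeze" is the grip in N (left out, the last holds). Time passes only in rows, so rows that repeat a pose let the fingers close. It gives the time, the measured TCP pose, the force and the opening at its end, in the units of the state.
- robot.read_state(): the state, without advancing time (a new reading comes with each control period).
- optics.read_camera(name): name is "side" or "top"; returns a dict with "frame" (384x512x3 uint8, red, green, blue), "vertical_fov" (degrees; the focal length in pixels is half the picture's height over the tangent of half this angle, whatever the lens; pixels are square), "cx", "cy" (the principal point, pixels), "k1" (the pictures are not rectified: a ray, as slopes to the right and down, at radius r is drawn at 1 + k1 r^2 times it, then the intrinsics apply), "R" (3x3) and "t" (3): a world point X has camera coordinates R X + t. Camera axes: x right, y down, z forward; pixel columns grow to the right and rows downward; lengths in m; the calibration is good to about 2 mm. A picture is of the moment at which its call begins. There is no depth.
- ticket.close_job(): hands the job in, once; it reports no verdict.
The state is a dict: "t": time; "q": joint angles; "dq": joint speeds; "joint_torque": joint torques, N m; "tool_pos": TCP position; "orientation": TCP orientation; "force": force on the tool from outside, world axes, zero at the start; "wrist_torque": the same for the moment, N m; "opening": finger opening in m.
Only numpy, scipy, OpenCV 4.12 (cv2) and the standard library are available. Lean on these libraries where they do the work, as an engineer would, in place of code of your own. Each camera call takes 0.05 s, during which the arm holds its last target.

## Working session

There is one attempt and no reset: what is moved stays moved. The work goes in short steps, Python scripts to look and compute and a tool call to move; the robot and the scene stay as the last step left them, time stands still between calls to the robot, and variables do not carry over. Pictures are saved under pics/ and viewed, and the job is handed in when it is done.

Besides the shell and the picture viewer there is one more tool, called after ">>>" in YAML: its name, and indented under it one key for each argument. jog_arm: Moves the arm, as the interface text tells. Its arguments: {"type":"object","properties":{"targets":{"type":"array"},"squeeze":{"type":"number"}},"required":["targets"]}

```bash
ls; mkdir -p pics; python3 - <<'E'
from plant import robot, optics
import cv2, numpy as np
print(robot.read_state(), getattr(robot,'pinch_z',None))
for n in ("side","top"):
    c=optics.read_camera(n)
    cv2.imwrite(f"pics/{n}0.png",cv2.resize(c["frame"][:,:,::-1],None,fx=1.5,fy=1.5))
    np.savez(f"{n}0.npz",**c)
    print(n,c["frame"].shape,{k:c[k] for k in c if k!="frame"})
E
```

```text
pics
{'t': 0.0, 'q': array([-1.25442265e+00,  1.31149991e-01,  1.48927049e+00, -1.69617368e-05,
        1.52299635e+00, -8.54022052e-02]), 'dq': array([-9.02773246e-05, -6.43505379e-04,  1.82106678e-04, -1.00398926e-03,
       -7.11292983e-04,  6.77711750e-04]), 'joint_torque': array([ 2.26128621e-03, -5.59846687e+01, -4.91754019e+01,  7.68924016e-02,
        3.54654598e-02, -1.53811893e-04]), 'tool_pos': array([ 0.23446859, -0.5516747 ,  0.21759895]), 'orientation': array([ 0.9094693 ,  1.3743753 , -0.90762619]), 'force': array([0.67354215, 0.31340325, 0.36904154]), 'wrist_torque': array([0.02008241, 0.03498794, 0.00110703]), 'opening': 0.09345784135574275} 0.0188
side (384, 512, 3) {'vertical_fov': 52.88504139114997, 'cx': 255.30354258580297, 'cy': 198.02026132030022, 'k1': -0.12971293135624454, 'R': array([[-0.99584427, -0.0885766 , -0.02117504],
       [-0.02833842,  0.52234322, -0.85226433],
       [ 0.08655132, -0.84812248, -0.52268262]]), 't': array([0.4680347 , 0.07459832, 1.04286684])}
top (384, 512, 3) {'vertical_fov': 42.32755874383963, 'cx': 256.34450664312413, 'cy': 200.48957317159744, 'k1': -0.10788081822100933, 'R': array([[ 0.00915792, -0.9999052 , -0.01028212],
       [-0.98678952, -0.00737358, -0.16183967],
       [ 0.16174852,  0.0116284 , -0.9867635 ]]), 't': array([0.00372697, 0.45456325, 1.53163808])}
```

View pics/side0.png

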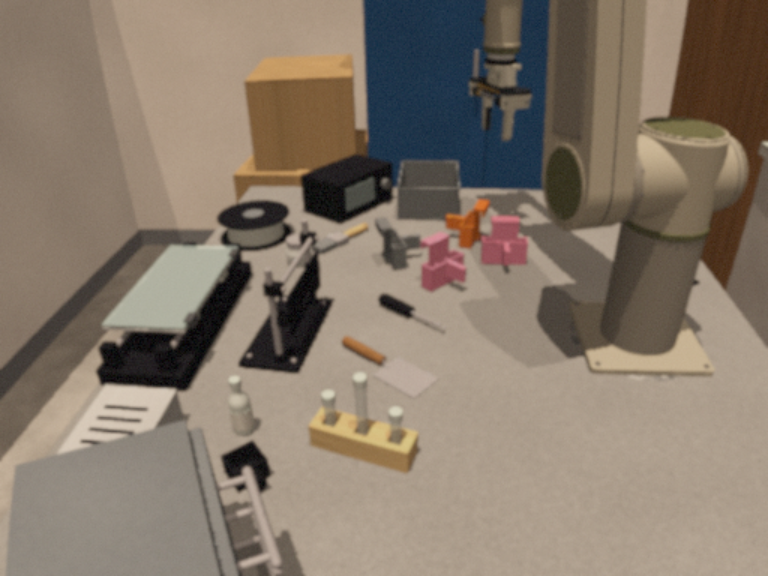

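View pics/top0.png

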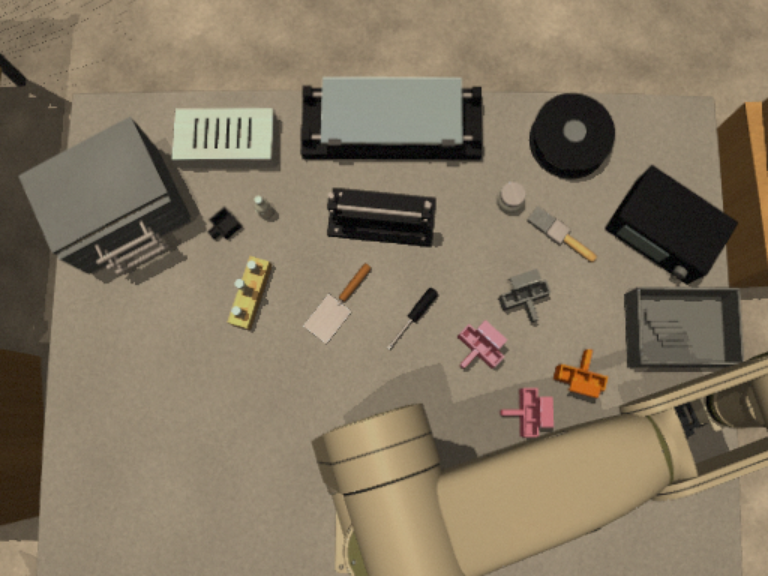

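The top view shows the grey holder near (350,198) in raw pixels, with its fin pointing down-image toward the robot. The stand is at (254,143) and the block at (167,195). The pink and orange look-alikes sit at lower right. I'll enlarge these areas next.

```bash
cat > h.py <<'E'
import numpy as np, cv2
from scipy.spatial.transform import Rotation as Rn
def load(n): return dict(np.load(n+".npz"))
def K(c):
    f=384/2/np.tan(np.radians(float(c["vertical_fov"]))/2); return np.array([[f,0,c["cx"]],[0,f,c["cy"]],[0,0,1.]])
def D(c): return np.array([float(c["k1"]),0,0,0,0.])
def proj(c,X):
    X=np.atleast_2d(np.asarray(X,float)); return cv2.projectPoints(X,cv2.Rodrigues(c["R"])[0],c["t"],K(c),D(c))[0][:,0]
def ray(c,uv):
    uv=np.asarray(uv,float).reshape(-1,1,2); n=cv2.undistortPoints(uv,K(c),D(c))[:,0]
    d=np.c_[n,np.ones(len(n))]@c["R"]; return -c["R"].T@c["t"],d
def onz(c,uv,z):
    o,d=ray(c,uv); s=(z-o[2])/d[:,2]; return o+s[:,None]*d
def tri(c1,u1,c2,u2):
    o1,d1=ray(c1,u1);o2,d2=ray(c2,u2);P=[]
    for a,b in zip(d1,d2):
        s=np.linalg.lstsq(np.c_[a,-b],o2-o1,rcond=None)[0];p=o1+a*s[0];q=o2+b*s[1];P.append(np.r_[(p+q)/2,np.linalg.norm(p-q)])
    return np.array(P)
def crop(c,x0,y0,w,h,f,name):
    im=c["frame"][y0:y0+h,x0:x0+w,::-1]; im=cv2.resize(im,None,fx=f,fy=f,interpolation=cv2.INTER_CUBIC)
    for i in range(0,w,10):
        cv2.line(im,(i*f,0),(i*f,6 if i%50 else 14),(0,0,255),1)
        if i%20==0: cv2.putText(im,str(x0+i),(i*f,22),0,.35,(0,0,255),1)
    for i in range(0,h,10):
        cv2.line(im,(0,i*f),(6,i*f),(0,0,255),1)
        if i%20==0: cv2.putText(im,str(y0+i),(8,i*f+4),0,.35,(0,0,255),1)
    cv2.imwrite("pics/"+name+".png",im)
E
python3 - <<'E'
from h import *
t=load("top0");s=load("side0")
crop(t,320,170,60,55,10,"t_hold");crop(t,210,115,90,55,8,"t_stand");crop(t,145,160,45,65,9,"t_block")
crop(s,240,135,50,50,12,"s_hold");crop(s,150,140,80,110,5,"s_stand");crop(s,195,235,95,85,7,"s_block")
E
```

```text
(no output)
```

View pics/t_hold.png

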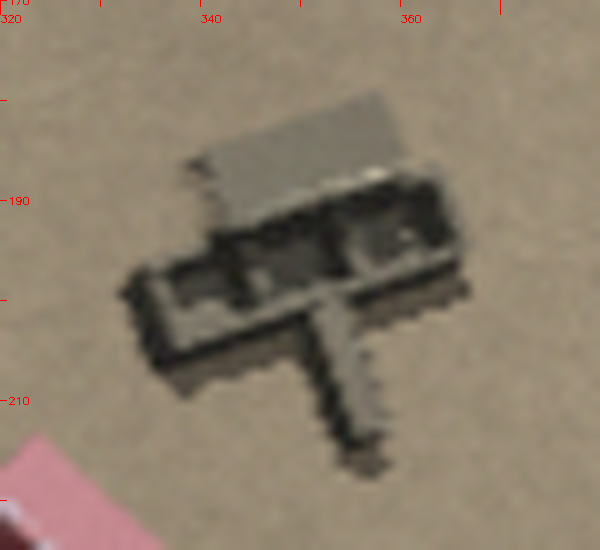

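View pics/t_stand.png

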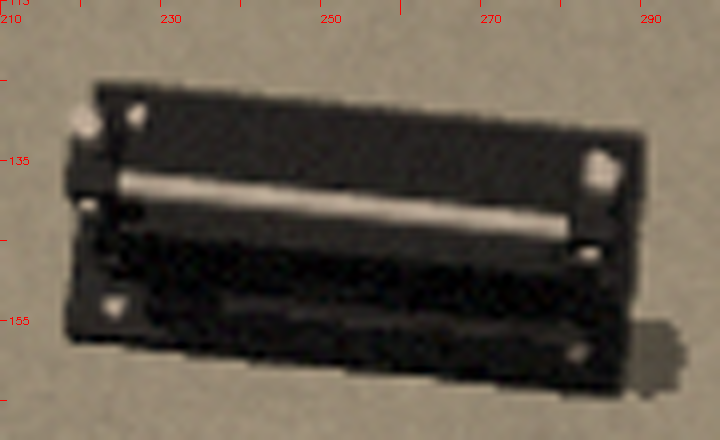

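View pics/t_block.png

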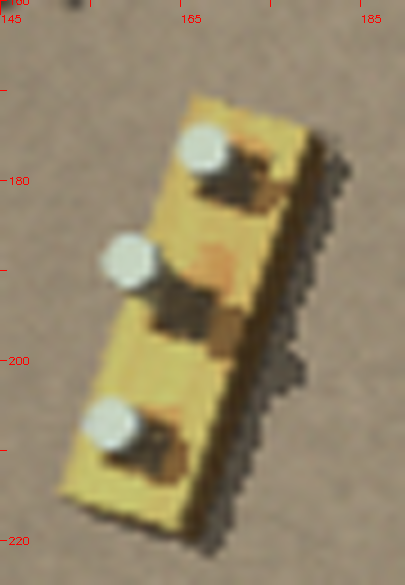

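View pics/s_hold.png

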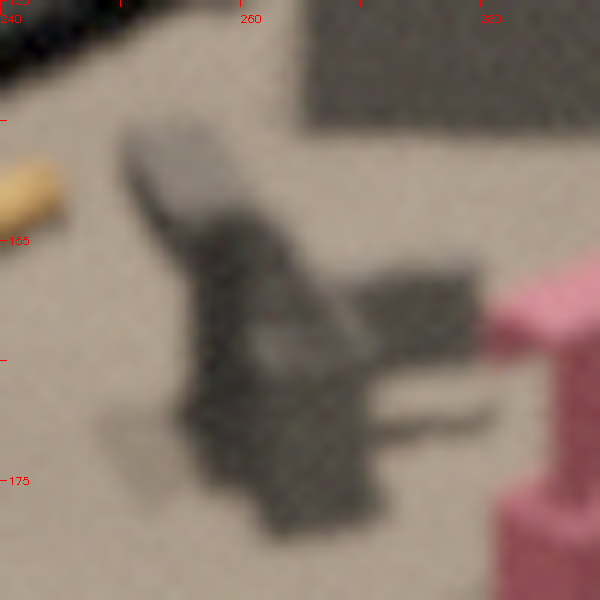

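View pics/s_stand.png

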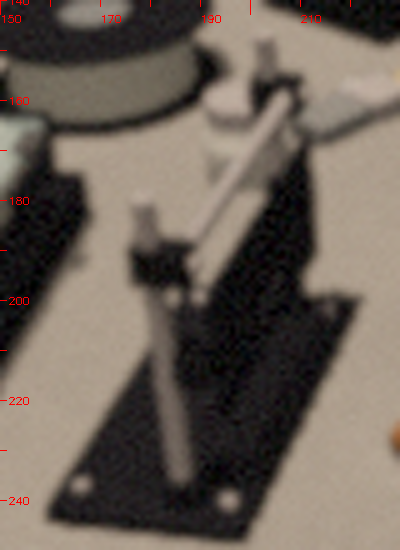

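View pics/s_block.png

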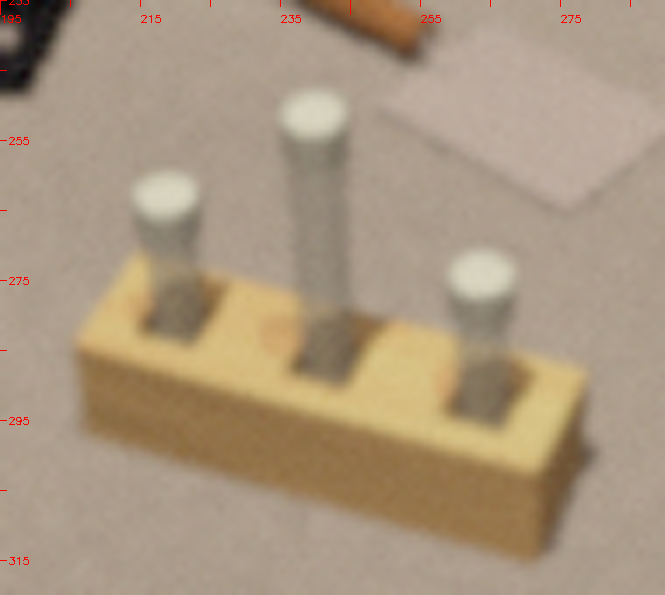

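The clicks are about ±0.5 px. The holder's fin points toward the robot, and the middle tube is the long one. Next I cast rays at known heights and cross-check between the two views.

```bash
cat >> h.py <<'E'
def px(p,x0,y0,f): p=np.asarray(p,float); return (p+.5)/f-.5+np.array([x0,y0])
def fit2(model,world):
    m=np.asarray(model,float)[:,:2];w=np.asarray(world)[:,:2];mc,wc=m.mean(0),w.mean(0)
    H=(m-mc).T@(w-wc);a=np.arctan2(H[0,1]-H[1,0],H[0,0]+H[1,1]);R=np.array([[np.cos(a),-np.sin(a)],[np.sin(a),np.cos(a)]])
    t=wc-R@mc;return a,t,(m@R.T+t-w)
E
python3 - <<'E'
from h import *
np.set_printoptions(precision=4,suppress=True)
t=load("top0");s=load("side0")
# holder (top crop) : crop px, holder mm
F=[((462,255),(-15,-50,55)),((160,347),(-15,50,55)),((442,178),(15,-50,55)),((338,298),(-15,6,57)),((375,92),(37,-30,95)),((402,150),(15,-30,95)),((355,440),(-60,6,57)),((387,430),(-60,-6,57)),((205,153),(37,30,95))]
W=np.array([onz(t,px(p,320,170,10),m[2]/1000)[0] for p,m in F]);M=np.array([m for _,m in F])/1000
a,tt,r=fit2(M,W);print("holder yaw",a,np.degrees(a),"pos",tt);print((r*1000).round(1))
# check in side
Rm=np.array([[np.cos(a),-np.sin(a),0],[np.sin(a),np.cos(a),0],[0,0,1]])
H=lambda m:(np.array(m)/1000)@Rm.T+np.r_[tt,0]
q=proj(s,H([(37,-30,95),(37,30,95),(15,30,95),(-60,0,57),(-60,0,22),(-15,50,55),(-15,50,0),(-15,-50,0)]));print("side crop",((q-[240,135])*12).round())
# rod: top crop ends, panel
A,B=px((118,182),210,115,8),px((568,228),210,115,8)
for z in(.15,.162,.174):
    P=onz(t,[A,B],z);print("rod z",z,P.tolist(),np.linalg.norm(P[1]-P[0]))
# base plate corners at z~0.006?
C=px(np.array([(97,83),(643,132),(625,395),(67,340)]),210,115,8);P=onz(t,C,.008);print("plate",P,np.linalg.norm(P-np.roll(P,1,0),axis=1),P.mean(0))
# block top z .04
C=px(np.array([(192,93),(315,130),(185,533),(60,490)]),145,160,9);P=onz(t,C,.04);print("block",P,np.linalg.norm(P-np.roll(P,1,0),axis=1),P.mean(0))
print("caps",onz(t,px(np.array([(203,148)]),145,160,9),.09),onz(t,px(np.array([(130,262)]),145,160,9),.135),onz(t,px(np.array([(110,425)]),145,160,9),.09))
print("tri long",tri(t,px((130,262),145,160,9),s,px((314,115),195,235,7)))
E
```

```text
holder yaw 0.31274020068661673 17.918693583417507 pos [ 0.4708 -0.2875]
[[ 0.4 -3.4]
 [-0.4 -4.1]
 [ 4.4  0.1]
 [-2.5  9.9]
 [ 0.1 -2.5]
 [-2.7 -1.3]
 [-0.5  0.4]
 [-0.  -0.9]
 [ 1.2  1.7]]
side crop [[112. 114.]
 [159. 201.]
 [238. 191.]
 [473. 242.]
 [472. 353.]
 [365. 343.]
 [365. 520.]
 [279. 364.]]
rod z 0.15 [[0.6275743433679818, 0.10415609278801187, 0.1499999999999999], [0.6106942218951055, -0.06470608561427005, 0.1499999999999999]] 0.1697037825026394
rod z 0.162 [[0.6240052877767719, 0.10319533448380558, 0.16199999999999992], [0.6072663271406984, -0.06425472573876187, 0.16199999999999992]] 0.16828462636770325
rod z 0.174 [[0.6204362321855619, 0.10223457617959926, 0.17399999999999993], [0.6038384323862914, -0.06380336586325369, 0.17399999999999993]] 0.16686547023276702
plate [[ 0.7124  0.1252  0.008 ]
 [ 0.6926 -0.101   0.008 ]
 [ 0.5809 -0.0933  0.008 ]
 [ 0.6025  0.135   0.008 ]] [0.1103 0.2271 0.112  0.2294] [0.6471 0.0165 0.008 ]
block [[0.5514 0.2986 0.04  ]
 [0.5381 0.254  0.04  ]
 [0.3934 0.2949 0.04  ]
 [0.4082 0.3399 0.04  ]] [0.149  0.0466 0.1504 0.0474] [0.4728 0.2968 0.04  ]
caps [[0.5206 0.284  0.09  ]] [[0.4721 0.2981 0.135 ]] [[0.424  0.3122 0.09  ]]
tri long [[0.4724 0.2987 0.132  0.0006]]
```

```bash
python3 - <<'E'
from h import *
s=load("side0");crop(s,170,145,50,60,10,"s_rod")
np.set_printoptions(precision=4,suppress=True)
t=load("top0")
F=[((462,255),(-15,-50,55)),((160,347),(-15,50,55)),((442,178),(15,-50,55)),((375,92),(37,-30,95)),((402,150),(15,-30,95)),((355,440),(-60,6,57)),((387,430),(-60,-6,57)),((205,153),(37,30,95))]
W=np.array([onz(t,px(p,320,170,10),m[2]/1000)[0] for p,m in F]);M=np.array([m for _,m in F])/1000
a,tt,r=fit2(M,W);print("holder yaw",a,np.degrees(a),"pos",tt);print((r*1000).round(1))
c,d=np.cos(a),np.sin(a);print("grip",tt+[-.04*c,-.04*d])
E
```

```text
holder yaw 0.30742563314182636 17.614191293163817 pos [ 0.4705 -0.2863]
[[-0.1 -2.2]
 [-0.4 -2.7]
 [ 3.9  1.2]
 [-0.2 -1.5]
 [-3.1 -0.2]
 [-0.8  2. ]
 [-0.4  0.7]
 [ 1.2  2.8]]
grip [ 0.4324 -0.2984]
```

View pics/s_rod.png

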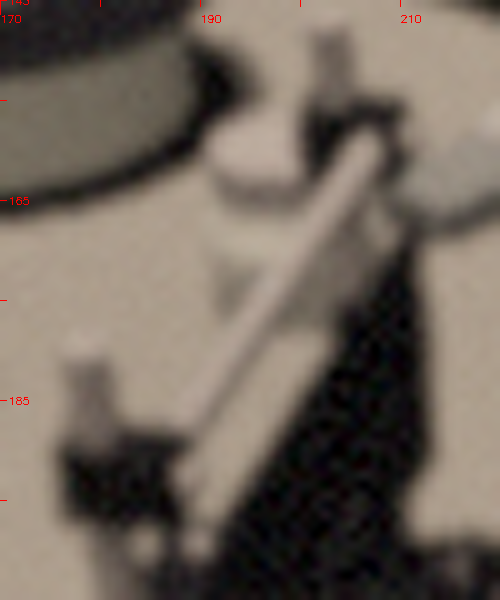

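```bash
python3 - <<'E'
from h import *
np.set_printoptions(precision=4,suppress=True)
t=load("top0");s=load("side0")
A,B=px(np.array([(118,182),(568,228)]),210,115,8)
o,d=ray(t,[A,B]);n=np.cross(d[0],d[1])
o2,d2=ray(s,px(np.array([(365,150),(305,236),(240,347),(200,425)]),170,145,10))
k=(n@(o-o2))/(d2@n);print("rod pts",o2+k[:,None]*d2)
print("bolt tops z? posts", tri(t,px(np.array([(87,122),(600,170)]),210,115,8),s,px(np.array([(90,345),(335,35)]),170,145,10)))
E
```

```text
rod pts [[ 0.6097 -0.0631  0.154 ]
 [ 0.6149 -0.0084  0.155 ]
 [ 0.6217  0.0416  0.1487]
 [ 0.6266  0.0686  0.141 ]]
bolt tops z? posts [[ 0.6382  0.1128  0.1881  0.0016]
 [ 0.6206 -0.0754  0.1838  0.005 ]]
```

```bash
cat >> h.py <<'E'
def state():
    from plant import robot
    return robot.read_state()
def toolR(yaw,pitch,flip=1):
    # yaw of frame; pitch>0: fingers point forward (deg). 
    Y=np.radians(yaw);p=np.radians(pitch);ex=np.array([np.cos(Y),np.sin(Y),0]);ey=np.array([-np.sin(Y),np.cos(Y),0])
    x=np.sin(p)*ex+np.array([0,0,-np.cos(p)]);z=flip*ey;return np.c_[x,np.cross(z,x),z]
def row(pos,R):
    st=state();R0=Rn.from_rotvec(st["orientation"]).as_matrix()
    d=R0.T@(np.asarray(pos)-st["tool_pos"])*100;w=Rn.from_matrix(R0.T@R).as_rotvec(degrees=True);return d.round(2),w.round(2)
PZ=0.0188
def tcp(g,R): return np.asarray(g)+PZ*R[:,0]
E
python3 - <<'E'
from h import *
np.set_printoptions(precision=3,suppress=True)
print(Rn.from_rotvec(state()["orientation"]).as_matrix())
c,d=np.cos(np.radians(17.6)),np.sin(np.radians(17.6))
g=np.array([.4705-.042*c,-.2863-.042*d,.044])
for f in(1,-1):
    R=toolR(17.6,8,f);p=tcp(g,R);print(f,p,row(p+[0,0,.11],R),row(p,R))
E
```

```text
[[-0.001  0.92   0.391]
 [ 0.002  0.391 -0.92 ]
 [-1.     0.    -0.002]]
1 [ 0.433 -0.298  0.025] (array([  8.26,  28.18, -15.56]), array([-174.17,  -12.17,   -0.72])) (array([ 19.26,  28.18, -15.54]), array([-174.17,  -12.17,   -0.72]))
-1 [ 0.433 -0.298  0.025] (array([  8.26,  28.18, -15.56]), array([ 5.41, -0.47,  7.99])) (array([ 19.26,  28.18, -15.54]), array([ 5.41, -0.47,  7.99]))
```

>>> jog_arm:
  targets:
    - [1,6,-3,1,0,2,0.45]
    - [3,12,-6,2,0,4,0.45]
    - [5,18,-9,4,0,6,0.45]
    - [7,24,-13,5,0,8,0.45]
    - [8.26,28.18,-15.56,5.4,-0.5,8,0.45]

```text
t: 0.72
tool_pos: [0.4215, -0.3132, 0.1397]
orientation: [1.06, 1.252, -0.875]
force: [0.9, -0.6, -0.4]
opening: 0.0522
```

```bash
python3 - <<'E'
from h import *
from plant import optics
np.set_printoptions(precision=3,suppress=True)
c,d=np.cos(np.radians(17.6)),np.sin(np.radians(17.6))
g=np.array([.4705-.042*c,-.2863-.042*d,.044])
R=toolR(17.6,8,-1);p=tcp(g,R);print(state()["t"],state()["q"],state()["tool_pos"],state()["opening"],row(p+[0,0,.06],R),row(p,R))
c=optics.read_camera("top");crop(c,310,160,80,75,8,"t1");c=optics.read_camera("side");crop(c,210,90,100,100,6,"s1")
E
```

```text
0.725 [-0.829 -0.098  1.872  0.131  1.311  0.406] [ 0.421 -0.313  0.14 ] 0.05224294520566786 (array([ 5.59,  0.77, -1.08]), array([-0.1 , -0.  , -0.02])) (array([11.54, -0.07, -1.08]), array([-0.1 , -0.  , -0.02]))
```

View pics/s1.png

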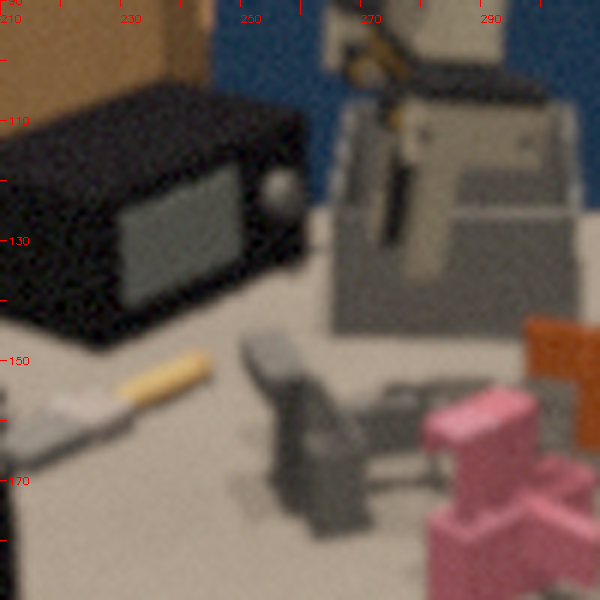

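The fingers are above the fin, open about 52 mm, and well clear of the pink part. I descend now.

>>> jog_arm:
  targets:
    - [3,0.8,-1.08,0,0,0,0.45]
    - [5.6,0.77,-1.08,0,0,0,0.45]
    - [8.5,0.3,-1.08,0,0,0,0.45]
    - [11.5,-0.05,-1.08,0,0,0,0.45]
    - [11.54,-0.05,-1.08,0,0,0,0.45]

```text
t: 1.45
tool_pos: [0.4316, -0.2919, 0.0211]
orientation: [1.06, 1.264, -0.87]
force: [-0.4, 0.5, -0.0]
opening: 0.0514
```

```bash
python3 - <<'E'
from h import *
from plant import optics
print(state()["tool_pos"])
c=optics.read_camera("top");crop(c,310,160,80,75,8,"t2");c=optics.read_camera("side");crop(c,210,90,100,100,6,"s2")
E
```

```text
[ 0.43157684 -0.29194329  0.02113417]
```

View pics/s2.png

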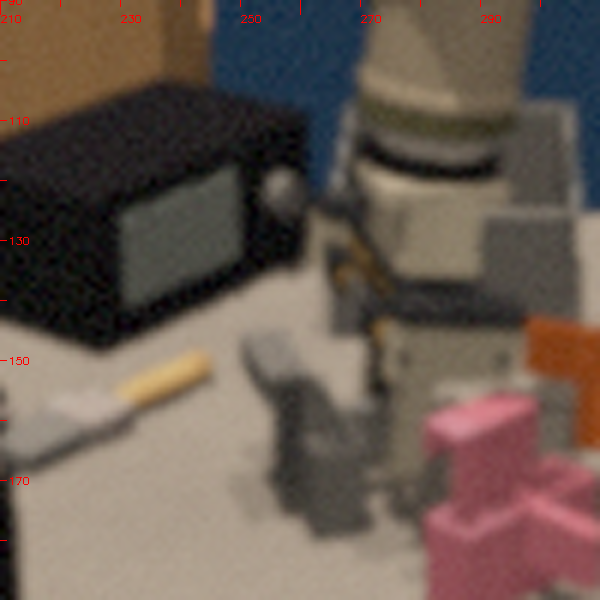

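View pics/t2.png

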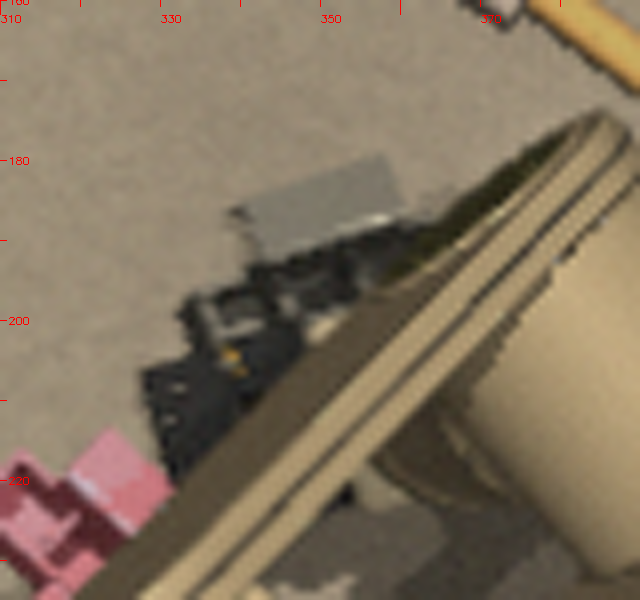

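```bash
python3 - <<'E'
from h import *
np.set_printoptions(precision=3,suppress=True)
c,d=np.cos(np.radians(17.6)),np.sin(np.radians(17.6))
g=np.array([.4705-.042*c,-.2863-.042*d,.044])
R=toolR(17.6,8,-1);p=tcp(g,R);print(p,state()["tool_pos"],row(p,R))
E
```

```text
[ 0.433 -0.298  0.025] [ 0.434 -0.294  0.024] (array([-0.14, -0.18,  0.4 ]), array([ 0.23, -0.31,  0.03]))
```

>>> jog_arm:
  targets:
    - [-0.1,-0.15,0.4,0.2,-0.3,0,0.45]
    - [-0.1,-0.15,0.4,0.2,-0.3,0,0.6]
    - [-0.1,-0.15,0.4,0.2,-0.3,0,1]
    - [-0.1,-0.15,0.4,0.2,-0.3,0,1]
    - [-0.1,-0.15,0.4,0.2,-0.3,0,1]
  squeeze: 30

```text
t: 2.17
tool_pos: [0.4333, -0.298, 0.0251]
orientation: [1.058, 1.254, -0.874]
force: [-0.3, -0.1, -0.3]
opening: 0.0158
```

>>> jog_arm:
  targets:
    - [0,0,0,0,0,0,1]
    - [0,0,0,0,0,0,1]
    - [0,0,0,0,0,0,1]
  squeeze: 30

```text
t: 2.55
tool_pos: [0.4333, -0.2979, 0.025]
orientation: [1.058, 1.254, -0.874]
force: [-0.6, 0.2, 0.9]
opening: 0.0117
```

```bash
python3 - <<'E'
from h import *
np.set_printoptions(precision=4,suppress=True)
st=state();print(st["tool_pos"],st["force"],st["opening"])
R=Rn.from_rotvec(st["orientation"]).as_matrix();print(R);print(st["tool_pos"]-PZ*R[:,0])
E
```

```text
[ 0.4333 -0.2979  0.025 ] [-0.6182  0.2449  0.8554] 0.011728033306826946
[[ 0.1321  0.9438  0.3031]
 [ 0.0423  0.3001 -0.953 ]
 [-0.9903  0.1387 -0.0002]]
[ 0.4308 -0.2987  0.0436]
```

The grip holds at 11.7 mm, which matches the 12 mm fin. I use this to plan the hooking poses.

```bash
cat >> h.py <<'E'
# holder in tool, fixed at grasp (mm->m)
def M4(R,p): T=np.eye(4);T[:3,:3]=R;T[:3,3]=p;return T
def rz(a): return Rn.from_euler('z',a,degrees=True).as_matrix()
_Rt=np.array([[ 0.1321,0.9438,0.3031],[0.0423,0.3001,-0.953],[-0.9903,0.1387,-0.0002]])
_yaw=17.64;_g=np.array([.4308,-.2987,.0436]);XG=-.042
_Th=M4(rz(_yaw),[_g[0]-XG*np.cos(np.radians(_yaw)),_g[1]-XG*np.sin(np.radians(_yaw)),0])
TH=np.linalg.inv(M4(Rn.from_matrix(_Rt).as_matrix(),[.4333,-.2979,.025]))@_Th   # tool->holder
S0=np.array([.6177,.0190]);SY=-5.4
def stand_T(): return M4(rz(SY),[S0[0],S0[1],0])
LIP=np.array([.028,0,.085])
def tool_for(lip,tilt,dyaw=0):
    """lip point in stand frame (m), tilt rad (+ bottom to front)"""
    R=rz(dyaw)@Rn.from_euler('y',tilt).as_matrix();H=M4(R,np.asarray(lip)-R@LIP);return stand_T()@H@np.linalg.inv(TH)
def where():
    st=state();T=M4(Rn.from_rotvec(st["orientation"]).as_matrix(),st["tool_pos"])@TH
    H=np.linalg.inv(stand_T())@T;l=H[:3,:3]@LIP+H[:3,3];return l,Rn.from_matrix(H[:3,:3]).as_euler('ZYX',degrees=True),st
def jog(lip,tilt,dyaw=0): T=tool_for(lip,tilt,dyaw);return (T[:3,3].round(4),)+row(T[:3,3],T[:3,:3])
E
python3 - <<'E'
from h import *
np.set_printoptions(precision=3,suppress=True)
l,e,st=where();print(l,e)
print(jog((-.07,0,.21),0.3));print(jog((.004,0,.21),0.3))
E
```

```text
[-0.092 -0.306  0.085] [23.041  0.002  0.   ]
(array([0.466, 0.033, 0.173]), array([-12.78,  15.1 , -30.57]), array([ 23.13,   0.25, -16.95]))
(array([0.54 , 0.026, 0.173]), array([-11.84,  21.84, -27.67]), array([ 23.13,   0.25, -16.95]))
```

>>> jog_arm:
  targets:
    - [-4,0,0,0,0,0,1]
    - [-9,0,0,0,0,0,1]
    - [-13,0,0,0,0,0,1]
    - [-13,0,0,0,0,0,1]

```text
t: 3.05
tool_pos: [0.4177, -0.3055, 0.1579]
orientation: [1.056, 1.247, -0.874]
force: [-0.7, 0.1, -1.1]
opening: 0.0121
```

```bash
python3 - <<'E'
from h import *
from plant import optics
np.set_printoptions(precision=3,suppress=True)
l,e,st=where();print(l,e,st["tool_pos"],st["opening"],st["force"])
print(jog((-.07,0,.21),0.3))
c=optics.read_camera("side");crop(c,180,80,130,100,6,"s3")
E
```

```text
[-0.107 -0.315  0.218] [23.014 -0.172 -0.371] [ 0.418 -0.305  0.158] 0.012143025063763205 [-0.749  0.076 -1.076]
(array([0.466, 0.033, 0.173]), array([  0.47,  14.97, -30.81]), array([ 23.1 ,   0.58, -17.19]))
```

View pics/s3.png

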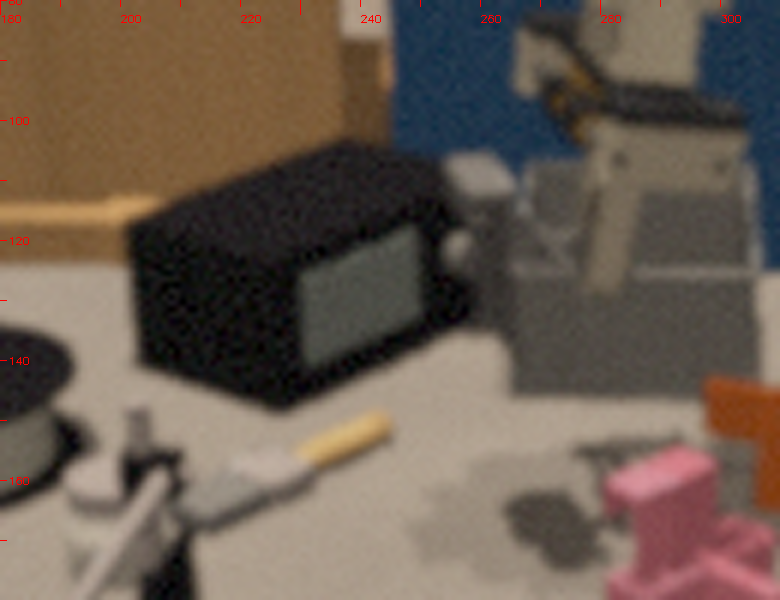

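The holder is lifted and its shadow is separated from it; the crown is at (259,107). Next I carry it to a point in front of the rod.

>>> jog_arm:
  targets:
    - [0,2.5,-5,4,0,-3,1]
    - [0,5,-10,8,0,-6,1]
    - [0,7.5,-15,12,0,-9,1]
    - [0,10,-20,16,0,-12,1]
    - [0.2,12.5,-25,20,0,-15,1]

```text
t: 3.72
tool_pos: [0.4584, -0.0263, 0.1685]
orientation: [1.179, 1.284, -1.333]
force: [0.8, -1.2, -1.2]
opening: 0.012
```

>>> jog_arm:
  targets:
    - [0,0,0,0,0,0,1]
    - [0,0,0,0,0,0,1]

```text
t: 3.98
tool_pos: [0.4574, -0.0261, 0.1666]
orientation: [1.176, 1.287, -1.334]
force: [0.1, 0.1, -0.6]
opening: 0.0114
```

```bash
python3 - <<'E'
from h import *
np.set_printoptions(precision=3,suppress=True)
l,e,st=where();print(l,e,st["tool_pos"],st["opening"],st["force"])
print(jog((-.07,0,.21),0.3))
E
```

```text
[-0.075 -0.056  0.207] [ 3.094 15.445 -0.036] [ 0.457 -0.026  0.167] 0.011382064497751277 [ 0.118  0.129 -0.55 ]
(array([0.466, 0.033, 0.173]), array([-0.68,  0.57, -5.98]), array([ 3.07,  0.48, -1.74]))
```

>>> jog_arm:
  targets:
    - [-0.5,0.4,-4,2,0.3,-1,1]
    - [-0.68,0.57,-5.98,3.1,0.5,-1.7,1]
    - [-0.68,0.57,-5.98,3.1,0.5,-1.7,1]
    - [-0.68,0.57,-5.98,3.1,0.5,-1.7,1]

```text
t: 4.47
tool_pos: [0.466, 0.0318, 0.1721]
orientation: [1.205, 1.286, -1.395]
force: [0.6, -0.2, -1.2]
opening: 0.0118
```

```bash
python3 - <<'E'
from h import *
from plant import optics
np.set_printoptions(precision=3,suppress=True)
l,e,st=where();print(l,e,st["tool_pos"],st["opening"],st["force"])
print(jog((-.03,0,.21),0.3),jog((.004,0,.21),0.3))
c=optics.read_camera("side");crop(c,150,100,120,120,5,"s4");np.savez("side4",**c)
T=stand_T();H=M4(Rn.from_euler('y',.3).as_matrix(),[0,0,0])
def pts(c): 
    _=M4(Rn.from_rotvec(st["orientation"]).as_matrix(),st["tool_pos"])@TH
    m=np.array([(37,-30,95),(37,30,95),(15,30,95),(-15,50,0),(15,50,0),(-15,50,55),(-60,0,57)])/1000
    return proj(c,m@_[:3,:3].T+_[:3,3]).round(1)
print(pts(c))
c=optics.read_camera("top");crop(c,200,100,110,90,7,"t4");print(pts(c))
np.savez("top4",**c)
E
```

```text
[-0.07  -0.002  0.21 ] [-0.094 17.165 -0.016] [0.466 0.032 0.172] 0.011792883366371935 [ 0.591 -0.157 -1.152]
(array([0.506, 0.03 , 0.173]), array([-0.69,  3.96, -0.16]), array([-0.09,  0.  , -0.02])) (array([0.54 , 0.026, 0.173]), array([-1.23,  7.31, -0.17]), array([-0.09,  0.  , -0.02]))
[[220.1 147.4]
 [213.7 157.5]
 [221.9 155.6]
 [244.4 190.8]
 [233.2 193. ]
 [237.  171.3]
 [258.1 157.6]]
[[261.1 155. ]
 [240.2 152.9]
 [239.2 159.5]
 [231.7 184. ]
 [232.9 175.2]
 [231.2 174.9]
 [246.8 190.1]]
```

View pics/s4.png

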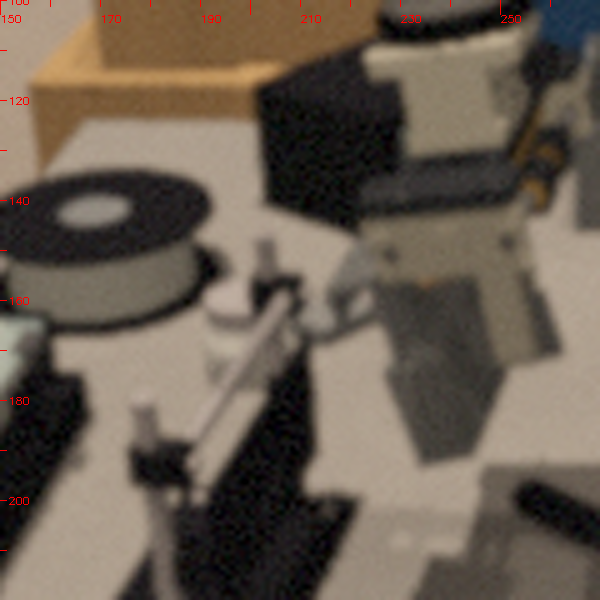

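View pics/t4.png

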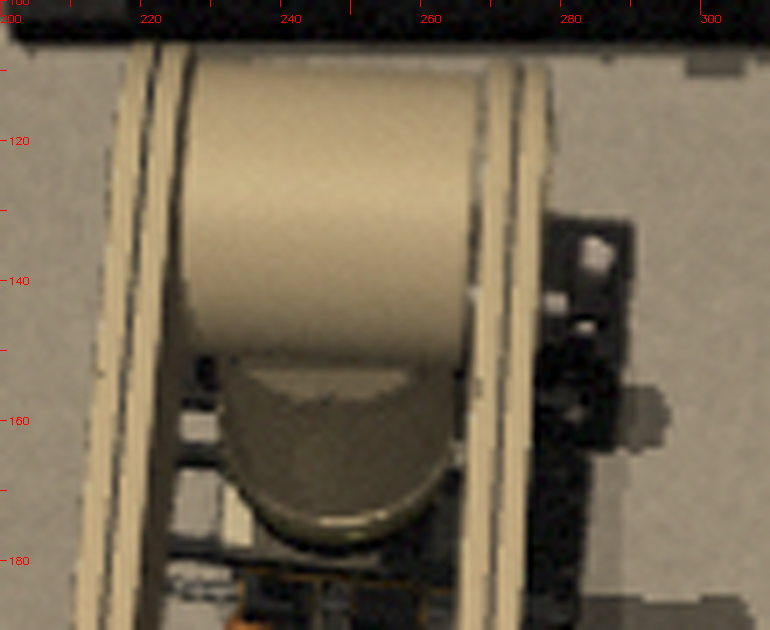

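The side view shows the tipped holder's bottom corners at about (244,192) and (236,193), with predictions of (244,191) and (233,193). They agree within 3 px. I move it over the rod.

>>> jog_arm:
  targets:
    - [-0.4,2,-0.16,0,0,0,1]
    - [-0.7,4,-0.16,0,0,0,1]
    - [-0.95,5.5,-0.16,0,0,0,1]
    - [-1.23,7.3,-0.16,0,0,0,1]
    - [-1.23,7.3,-0.16,0,0,0,1]

```text
t: 5.2
tool_pos: [0.5403, 0.0255, 0.1726]
orientation: [1.207, 1.285, -1.396]
force: [0.3, 1.2, -1.1]
opening: 0.0116
```

>>> jog_arm:
  targets:
    - [0,0,0,0,0,0,1]
    - [0,0,0,0,0,0,1]

```text
t: 5.45
tool_pos: [0.5398, 0.0253, 0.1726]
orientation: [1.207, 1.285, -1.397]
force: [0.6, -0.8, -0.5]
opening: 0.0116
```

```bash
python3 - <<'E'
from h import *
from plant import optics
np.set_printoptions(precision=4,suppress=True)
l,e,st=where();print(l,e,st["tool_pos"],st["opening"],st["force"])
print(jog((.004,0,.19),0.3),jog((.004,0,.175),0.3))
c=optics.read_camera("side");crop(c,160,110,100,90,7,"s5");np.savez("side5",**c)
_=M4(Rn.from_rotvec(st["orientation"]).as_matrix(),st["tool_pos"])@TH
m=np.array([(37,-30,95),(37,30,95),(15,30,95),(37,30,76),(33,30,76),(-15,50,0),(15,50,0),(-15,50,55),(-60,0,57)])/1000
print((proj(c,m@_[:3,:3].T+_[:3,3])*7-[160*7,110*7]).round())
E
```

```text
[ 0.0039 -0.0013  0.21  ] [-0.1911 17.1686 -0.0167] [0.5398 0.0253 0.1726] 0.01160022574870542 [ 0.5506 -0.7529 -0.4522]
(array([0.5399, 0.0264, 0.1526]), array([ 1.97,  0.33, -0.11]), array([-0.19, -0.01, -0.02])) (array([0.5399, 0.0264, 0.1376]), array([ 3.45,  0.57, -0.11]), array([-0.19, -0.01, -0.02]))
[[228. 251.]
 [173. 320.]
 [228. 306.]
 [194. 367.]
 [204. 365.]
 [386. 550.]
 [310. 565.]
 [329. 415.]
 [481. 320.]]
```

View pics/s5.png

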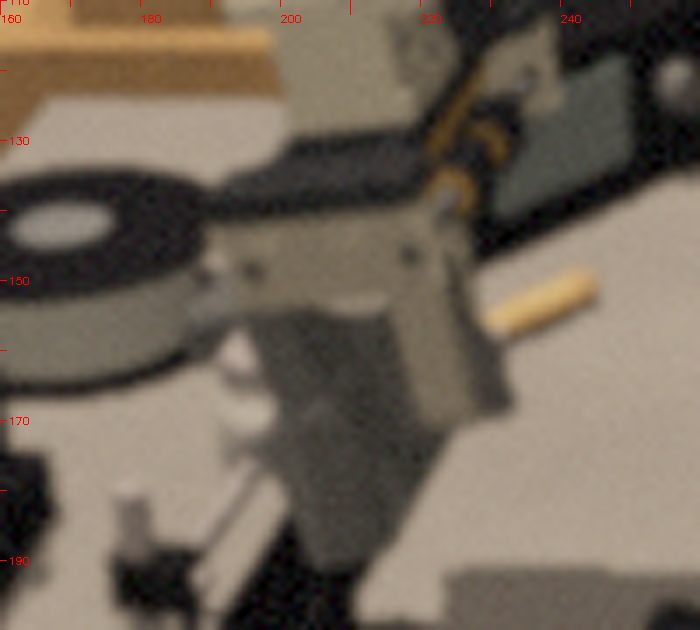

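```bash
python3 - <<'E'
from h import *
c=load("side5");im=c["frame"]
x=c["frame"].astype(float);x=np.clip((x-40)*1.6,0,255).astype(np.uint8);c["frame"]=x
crop(c,175,140,50,55,12,"s5b")
st=state();_=M4(Rn.from_rotvec(st["orientation"]).as_matrix(),st["tool_pos"])@TH
m=np.array([(37,-30,95),(37,30,95),(15,30,95),(37,30,76),(33,30,76),(15,30,55),(15,50,55),(-15,50,0),(15,50,0),(-15,50,55),(26,12,10)])/1000
print((proj(c,m@_[:3,:3].T+_[:3,3])*12+5.5-[175*12,140*12]).round())
E
```

```text
[[216.  76.]
 [122. 194.]
 [216. 171.]
 [157. 275.]
 [174. 271.]
 [288. 342.]
 [258. 386.]
 [486. 588.]
 [357. 615.]
 [389. 356.]
 [347. 496.]]
```

View pics/s5b.png

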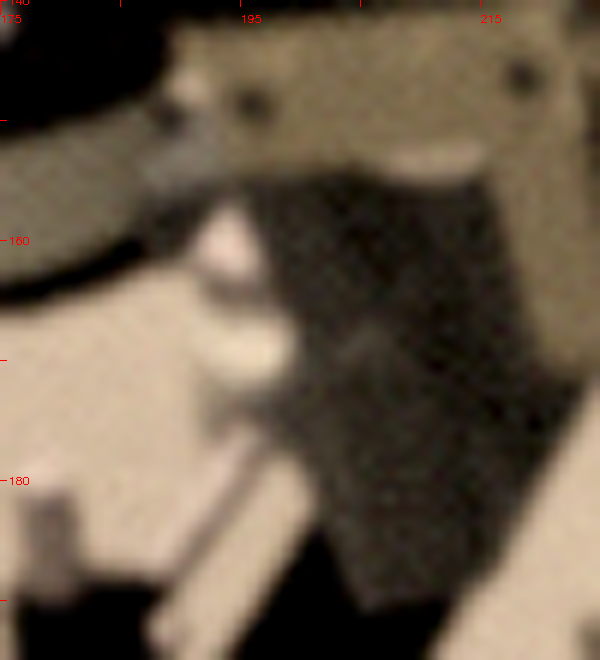

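```bash
python3 - <<'E'
from h import *
c=load("side5")
st=state();_=M4(Rn.from_rotvec(st["orientation"]).as_matrix(),st["tool_pos"])@TH
P=lambda m:(proj(c,(np.array(m)/1000)@_[:3,:3].T+_[:3,3])-[175,140]+.5)*12
x=np.clip((c["frame"].astype(float)-20)*1.8,0,255).astype(np.uint8);im=cv2.resize(x[140:200,175:235,::-1],None,fx=12,fy=12,interpolation=cv2.INTER_CUBIC)
def L(a,b,col=(0,255,0)):
    p,q=P([a,b]).round().astype(int).tolist();cv2.line(im,p,q,col,1)
for y in(-50,50):
    for a,b in(((-15,0),(15,0)),((15,0),(15,55)),((15,55),(-15,55)),((-15,55),(-15,0))): L((a[0],y,a[1]),(b[0],y,b[1]),(0,255,0) if y>0 else (255,0,0))
L((-15,-50,0),(-15,50,0));
for a,b in(((37,95),(15,95)),((37,95),(37,76)),((15,95),(15,55))): L((a[0],30,a[1]),(b[0],30,b[1]),(0,0,255))
L((-60,6,57),(-60,6,22),(255,255,0));L((-60,6,22),(-15,6,22),(255,255,0))
cv2.imwrite("pics/s5c.png",im[:600])
E
```

```text
(no output)
```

View pics/s5c.png

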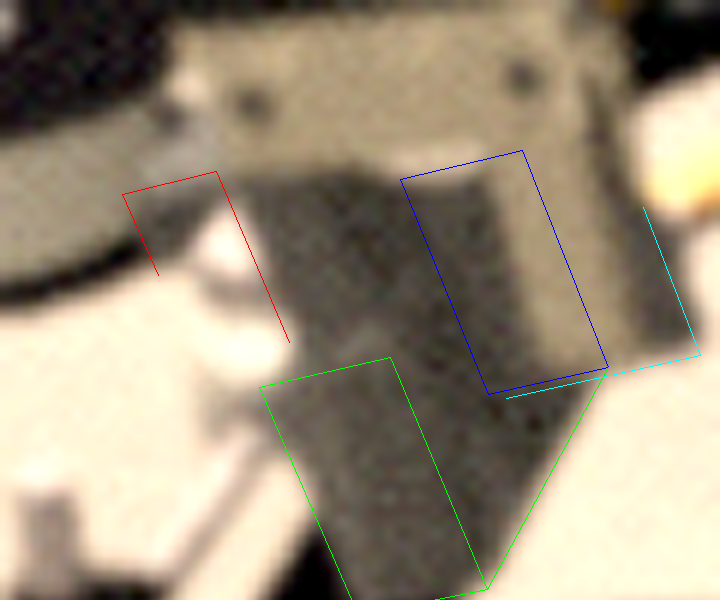

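The projected holder edges match the picture within about 1 px, so the holder hasn't slipped in the grip. The throat is above the rod. I descend in small steps and watch the force.

>>> jog_arm:
  targets:
    - [1,0.15,-0.1,0,0,0,1]
    - [1.97,0.33,-0.1,-0.2,0,0,1]
    - [1.97,0.33,-0.1,-0.2,0,0,1]

```text
t: 5.88
tool_pos: [0.539, 0.0265, 0.151]
orientation: [1.203, 1.289, -1.396]
force: [-0.6, -0.9, -1.7]
opening: 0.0114
```

>>> jog_arm:
  targets:
    - [0.3,0.05,0,0,0,0,1]
    - [0.6,0.1,0,0,0,0,1]
    - [0.9,0.15,0,0,0,0,1]

```text
t: 6.25
tool_pos: [0.5391, 0.0265, 0.1418]
orientation: [1.203, 1.289, -1.395]
force: [0.1, -0.1, -1.6]
opening: 0.0116
```

>>> jog_arm:
  targets:
    - [0.3,0.05,0,0,0,0,1]
    - [0.6,0.1,0,0,0,0,1]
    - [0.9,0.15,0,0,0,0,1]

```text
t: 6.62
tool_pos: [0.5391, 0.0266, 0.1325]
orientation: [1.203, 1.289, -1.395]
force: [0.6, -0.9, -0.1]
opening: 0.0117
```

```bash
python3 - <<'E'
from h import *
np.set_printoptions(precision=4,suppress=True)
l,e,st=where();print(l,e,st["tool_pos"],st["opening"],st["force"],st["wrist_torque"])
print(jog((.004,0,.16),0.3))
E
```

```text
[0.0032 0.0002 0.1697] [ 0.0393 17.3089  0.0147] [0.5391 0.0266 0.1325] 0.01172037789406698 [ 0.6264 -0.8748 -0.1111] [ 0.0575 -0.0084  0.0375]
(array([0.5399, 0.0264, 0.1226]), array([0.96, 0.25, 0.01]), array([ 0.04, -0.01,  0.12]))
```

>>> jog_arm:
  targets:
    - [0.2,0.05,0,0,0,0,1]
    - [0.4,0.1,0,0,0,0,1]
    - [0.6,0.15,0,0,0,0,1]

```text
t: 7.0
tool_pos: [0.5397, 0.0265, 0.1262]
orientation: [1.203, 1.289, -1.395]
force: [0.5, 0.2, -0.9]
opening: 0.0119
```

```bash
python3 - <<'E'
from h import *
from plant import optics
np.set_printoptions(precision=4,suppress=True)
l,e,st=where();print(l,e,st["tool_pos"],st["opening"],st["force"],st["wrist_torque"])
c=optics.read_camera("side");np.savez("side6",**c)
crop(c,170,135,60,60,10,"s6")
E
```

```text
[0.0038 0.0001 0.1635] [ 0.0371 17.2998  0.013 ] [0.5397 0.0265 0.1262] 0.011937460351514193 [ 0.5001  0.1972 -0.932 ] [ 0.0164 -0.1017 -0.022 ]
```

View pics/s6.png

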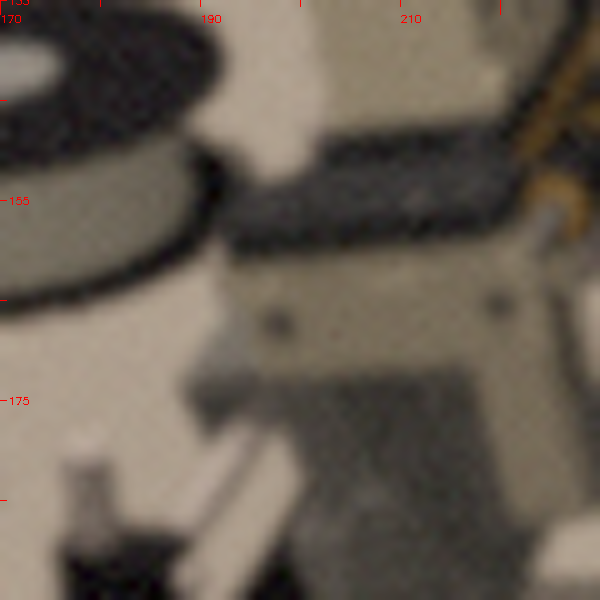

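The lip, with its bottom end at about (191,178), is on the far side of the rod. The rod runs up into the throat at (195,179). I keep lowering.

>>> jog_arm:
  targets:
    - [0.2,0.03,0,0,0,0,1]
    - [0.4,0.07,0,0,0,0,1]

```text
t: 7.3
tool_pos: [0.5395, 0.0265, 0.1217]
orientation: [1.203, 1.289, -1.396]
force: [-0.5, 0.1, -0.7]
opening: 0.0119
```

>>> jog_arm:
  targets:
    - [0.2,0.03,0,0,0,0,1]
    - [0.4,0.07,0,0,0,0,1]

```text
t: 7.55
tool_pos: [0.5395, 0.0265, 0.1175]
orientation: [1.203, 1.289, -1.396]
force: [-0.1, -0.6, -1.3]
opening: 0.0118
```

```bash
python3 - <<'E'
from h import *
np.set_printoptions(precision=4,suppress=True)
l,e,st=where();print(l,e,st["tool_pos"],st["opening"],st["force"],st["wrist_torque"])
E
```

```text
[0.0037 0.0001 0.1547] [ 0.0399 17.3281  0.0099] [0.5395 0.0265 0.1175] 0.011776767529711015 [-0.0566 -0.5825 -1.2552] [ 0.032  -0.0535  0.0279]
```

>>> jog_arm:
  targets:
    - [0.15,0.03,0,0,0,0,1]
    - [0.3,0.05,0,0,0,0,1]

```text
t: 7.8
tool_pos: [0.54, 0.0265, 0.115]
orientation: [1.203, 1.289, -1.395]
force: [-0.5, 0.2, 4.2]
opening: 0.0118
```

```bash
python3 - <<'E'
from h import *
np.set_printoptions(precision=4,suppress=True)
l,e,st=where();print(l,e,st["tool_pos"],st["opening"],st["force"],st["wrist_torque"])
E
```

```text
[0.0041 0.0002 0.1523] [ 0.0438 17.265   0.0214] [0.54   0.0265 0.115 ] 0.01176617348756252 [-0.4831  0.1568  4.2445] [ 0.1186 -0.2187  0.0494]
```

Contact: Fz rose about 5 N at lip height 0.1525, which puts the rod axis at about 0.1535. That agrees with the camera estimate of 0.154. Next I feel forward for the lip.

```bash
python3 - <<'E'
from h import *
np.set_printoptions(precision=4,suppress=True)
for dx in (0.002,0,-.002,-.003): print(dx,jog((dx,0,.1537-dx*.3),0.3))
E
```

```text
0.002 (array([0.538 , 0.0265, 0.1157]), array([-0.04, -0.22,  0.02]), array([ 0.04, -0.01,  0.08]))
0 (array([0.536 , 0.0267, 0.1163]), array([-0.06, -0.42,  0.02]), array([ 0.04, -0.01,  0.08]))
-0.002 (array([0.534 , 0.0269, 0.1169]), array([-0.09, -0.63,  0.02]), array([ 0.04, -0.01,  0.08]))
-0.003 (array([0.533 , 0.027 , 0.1172]), array([-0.11, -0.73,  0.02]), array([ 0.04, -0.01,  0.08]))
```

>>> jog_arm:
  targets:
    - [-0.05,-0.15,0,0,0,0,1]
    - [-0.06,-0.3,0,0,0,0,1]
    - [-0.06,-0.42,0,0,0,0,1]

```text
t: 8.18
tool_pos: [0.5361, 0.0269, 0.1164]
orientation: [1.204, 1.288, -1.394]
force: [1.8, -0.7, 0.0]
opening: 0.0116
```

```bash
python3 - <<'E'
from h import *
np.set_printoptions(precision=4,suppress=True)
l,e,st=where();print(l,e,st["tool_pos"],st["opening"],st["force"],st["wrist_torque"])
E
```

```text
[0.0001 0.0002 0.1537] [ 0.0417 17.2395  0.0195] [0.5361 0.0269 0.1164] 0.011631958252858895 [ 1.7799 -0.6764  0.0382] [-0.0456 -0.278  -0.0195]
```

The lip begins to touch at x≈0 with Fx at 1.8 N. I now swing it down about the rod axis.

```bash
python3 - <<'E'
from h import *
np.set_printoptions(precision=4,suppress=True)
for a in (.25,.2,.15,.1,.07,.04,.02,0): print(a,*jog((0.0003,0,.154),a)[1:])
E
```

```text
0.25 [0.34 0.28 0.02] [ 0.04 -0.01  2.92]
0.2 [0.7  0.56 0.02] [ 0.04 -0.01  5.78]
0.15 [1.04 0.85 0.02] [ 0.04 -0.02  8.65]
0.1 [1.36 1.16 0.02] [ 0.03 -0.02 11.51]
0.07 [1.55 1.36 0.02] [ 0.03 -0.02 13.23]
0.04 [1.73 1.56 0.02] [ 0.03 -0.02 14.95]
0.02 [1.85 1.7  0.02] [ 0.03 -0.02 16.09]
0 [1.97 1.84 0.02] [ 0.03 -0.02 17.24]
```

>>> jog_arm:
  targets:
    - [0.34,0.28,0,0,0,2.92,1]
    - [0.7,0.56,0,0,0,5.78,1]
    - [0.87,0.7,0,0,0,7.2,1]

```text
t: 8.55
tool_pos: [0.5412, 0.0264, 0.1065]
orientation: [1.263, 1.191, -1.303]
force: [-0.4, 0.6, -0.3]
opening: 0.0116
```

```bash
python3 - <<'E'
from h import *
np.set_printoptions(precision=4,suppress=True)
l,e,st=where();print(l,e,st["tool_pos"],st["opening"],st["force"],st["wrist_torque"])
for a in (.15,.12,.1,.07,.04,.02,0): print(a,*jog((0.0003,0,.154),a)[1:])
E
```

```text
[-0.0001  0.0002  0.1539] [0.0404 9.9925 0.0158] [0.5412 0.0264 0.1065] 0.011601111733843678 [-0.4331  0.6072 -0.283 ] [ 0.0073 -0.0071  0.0278]
0.15 [0.18 0.16 0.02] [ 0.04 -0.01  1.4 ]
0.12 [0.39 0.32 0.02] [ 0.04 -0.02  3.12]
0.1 [0.54 0.43 0.02] [ 0.04 -0.02  4.26]
0.07 [0.75 0.6  0.02] [ 0.04 -0.02  5.98]
0.04 [0.95 0.77 0.02] [ 0.04 -0.02  7.7 ]
0.02 [1.09 0.89 0.02] [ 0.03 -0.02  8.85]
0 [1.22 1.02 0.02] [ 0.03 -0.02  9.99]
```

>>> jog_arm:
  targets:
    - [0.18,0.16,0,0,0,1.4,1]
    - [0.39,0.32,0,0,0,3.1,1]
    - [0.54,0.43,0,0,0,4.25,1]

```text
t: 8.93
tool_pos: [0.5454, 0.026, 0.1009]
orientation: [1.295, 1.133, -1.248]
force: [-0.1, -0.2, 0.1]
opening: 0.0117
```

```bash
python3 - <<'E'
from h import *
np.set_printoptions(precision=4,suppress=True)
l,e,st=where();print(l,e,st["tool_pos"],st["opening"],st["force"],st["wrist_torque"])
for a in (.07,.04,.02,0): print(a,*jog((0.0003,0,.154),a)[1:])
E
```

```text
[0.0003 0.0002 0.154 ] [0.0363 5.662  0.0153] [0.5454 0.026  0.1009] 0.011703036995111436 [-0.1211 -0.1932  0.1462] [ 0.0001 -0.0183 -0.0072]
0.07 [0.21 0.14 0.02] [ 0.03 -0.02  1.65]
0.04 [0.43 0.3  0.02] [ 0.03 -0.02  3.37]
0.02 [0.57 0.41 0.02] [ 0.03 -0.02  4.52]
0 [0.71 0.53 0.02] [ 0.03 -0.02  5.66]
```

No resistance, so the tongue is entering the slot. I continue to nearly flat.

>>> jog_arm:
  targets:
    - [0.21,0.14,0,0,0,1.65,1]
    - [0.43,0.3,0,0,0,3.4,1]
    - [0.5,0.36,0,0,0,4,1]
    - [0.57,0.41,0,0,0,4.5,1]

```text
t: 9.43
tool_pos: [0.5491, 0.0257, 0.0953]
orientation: [1.327, 1.072, -1.191]
force: [-7.8, 0.4, 4.6]
opening: 0.0118
```

```bash
python3 - <<'E'
from h import *
from plant import optics
np.set_printoptions(precision=4,suppress=True)
l,e,st=where();print(l,e,st["tool_pos"],st["opening"],st["force"],st["wrist_torque"])
for a in (.02,.01,0): print(a,*jog((0.000,0,.1535),a)[1:])
c=optics.read_camera("side");np.savez("side7",**c)
crop(c,165,145,75,75,8,"s7")
E
```

```text
[-0.0003  0.0003  0.1539] [0.0392 1.205  0.017 ] [0.5491 0.0257 0.0953] 0.011765045605682575 [-7.8139  0.4052  4.5683] [ 0.1137  0.8469 -0.105 ]
0.02 [0.05 0.04 0.02] [ 0.04 -0.02  0.06]
0.01 [0.12 0.09 0.02] [ 0.04 -0.02  0.63]
0 [0.2  0.14 0.02] [ 0.04 -0.02  1.2 ]
```

View pics/s7.png

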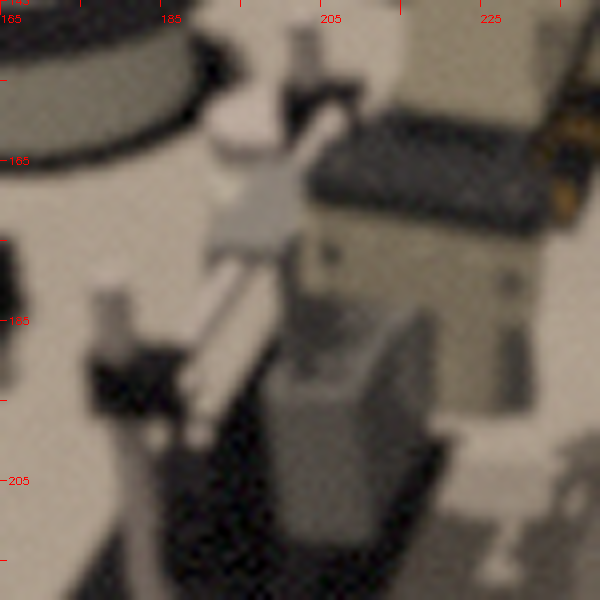

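It is now pressed against the panel with Fx at -7.8 N, and it looks upright. I open slightly to release it.

>>> jog_arm:
  targets:
    - [0,-0.05,0,0,0,0,0.82]
    - [0,-0.05,0,0,0,0,0.78]
    - [0,-0.05,0,0,0,0,0.75]
    - [0,-0.05,0,0,0,0,0.75]

```text
t: 9.98
tool_pos: [0.5487, 0.0258, 0.0952]
orientation: [1.327, 1.072, -1.191]
force: [0.2, 0.6, -0.3]
opening: 0.0233
```

```bash
python3 - <<'E'
from h import *
from plant import optics
np.set_printoptions(precision=4,suppress=True)
l,e,st=where();print(l,e,st["tool_pos"],st["opening"],st["force"],st["wrist_torque"])
c=optics.read_camera("side");np.savez("side8",**c)
crop(c,165,145,75,75,8,"s8")
E
```

```text
[-0.0007  0.0003  0.1538] [0.0361 1.1808 0.0189] [0.5487 0.0258 0.0952] 0.02333483571586707 [ 0.2089  0.5631 -0.2508] [0.0422 0.0234 0.0255]
```

View pics/s8.png

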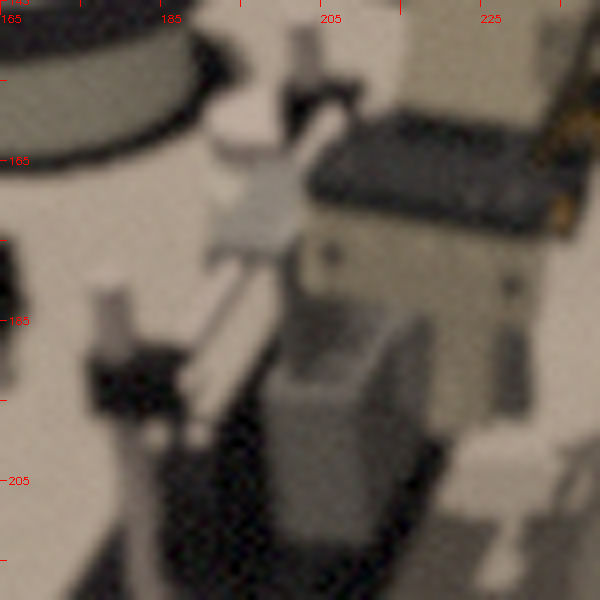

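The holder stays hanging with no force on the fingers. I wait, then retreat along the tool axis.

>>> jog_arm:
  targets:
    - [0,0,0,0,0,0,0.72]
    - [0,0,0,0,0,0,0.72]
    - [0,0,0,0,0,0,0.72]

```text
t: 10.4
tool_pos: [0.5487, 0.0257, 0.0951]
orientation: [1.327, 1.072, -1.191]
force: [-0.6, -0.5, -0.1]
opening: 0.0261
```

>>> jog_arm:
  targets:
    - [-2,0,0,0,0,0,0.72]
    - [-5,0,0,0,0,0,0.72]
    - [-9,0,0,0,0,0,0.7]
    - [-14,0,0,0,0,0,0.6]
    - [-14,-4,-4,0,0,0,0.6]

```text
t: 11.02
tool_pos: [0.4999, 0.0696, 0.2355]
orientation: [1.335, 1.063, -1.186]
force: [0.1, 1.2, 0.2]
opening: 0.0368
```

>>> jog_arm:
  targets:
    - [0,-3,-5,0,0,0,0.6]
    - [0,-5,-10,0,0,0,0.55]
    - [0,-5,-10,0,0,0,0.5]

```text
t: 11.4
tool_pos: [0.459, 0.1771, 0.2292]
orientation: [1.332, 1.066, -1.181]
force: [0.0, 0.1, -0.7]
opening: 0.0456
```

```bash
python3 - <<'E'
from h import *
from plant import optics
np.set_printoptions(precision=4,suppress=True)
st=state();print(st["t"],st["tool_pos"],st["opening"],st["force"])
c=optics.read_camera("side");np.savez("side9",**c);crop(c,165,145,75,75,8,"s9")
c=optics.read_camera("top");np.savez("top9",**c);crop(c,210,110,90,70,8,"t9")
E
```

```text
11.4 [0.459  0.1771 0.2292] 0.04556662873323992 [ 0.0465  0.134  -0.7259]
```

View pics/s9.png

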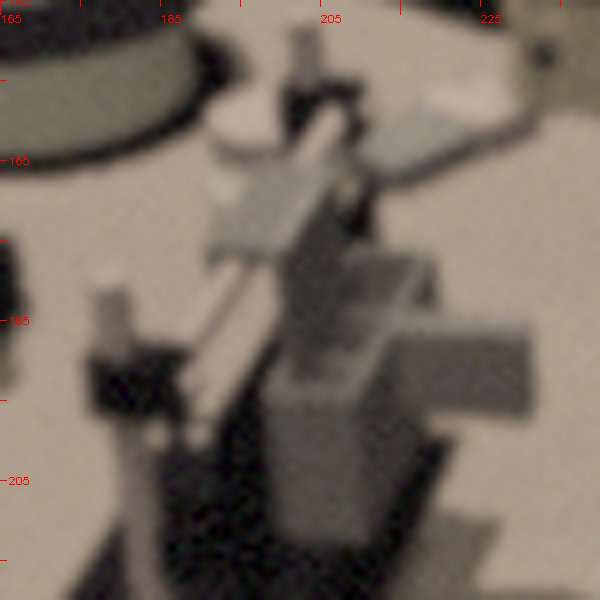

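View pics/t9.png

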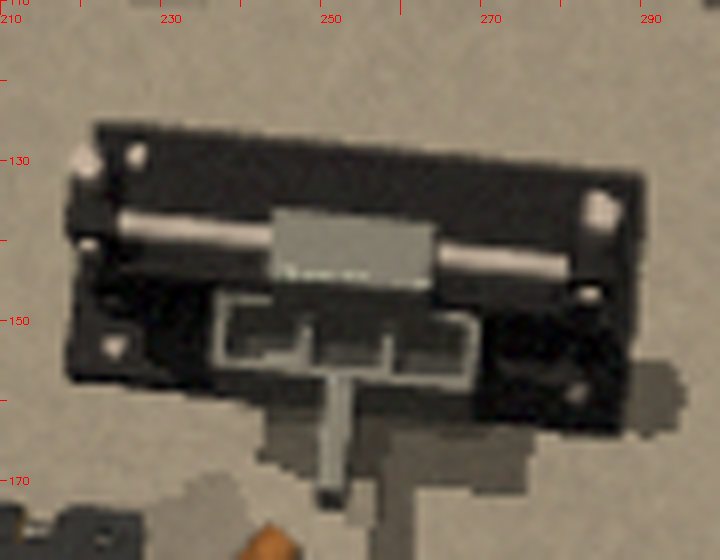

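The holder hangs flat. In the top view the crown centre is at column 254 and the rod middle at column 253. Next is the tube: I measure the pocket and the cap.

```bash
python3 - <<'E'
from h import *
np.set_printoptions(precision=4,suppress=True)
t=load("top9");s=load("side9")
C=px(np.array([(213,293),(477,318),(472,388),(211,364)]),210,110,8);P=onz(t,C,.1237);print("rim",P,np.linalg.norm(P-np.roll(P,1,0),axis=1),P.mean(0))
R=px(np.array([(122,222),(568,266)]),210,110,8);print("rod",onz(t,R,.1537),onz(t,R,.1537).mean(0))
C=px(np.array([(271,210),(437,226),(432,288),(270,277)]),210,110,8);P=onz(t,C,.1637);print("crown",P,P.mean(0))
# near box side in side view: (15,50,55)/( -15,50,55)... mid pocket dividers from top
print("div",onz(t,px(np.array([(306,348),(388,355)]),210,110,8),.1237))
M=(stand_T()@M4(np.eye(3),np.array([0,0,.1537])-LIP));m=np.array([(0,0,4),(15,50,55),(-15,50,55),(-15,50,0),(15,30,95),(37,30,95)])/1000
W=m@M[:3,:3].T+M[:3,3];print("model pocket",W[0],"side px crop",((proj(s,W[1:])-[165,145]+.5)*8).round())
crop(t,140,155,70,75,8,"t9b")
R=toolR(-5.4,0,-1);print(row([.4724,.298,.2],R),state()["q"])
E
```

```text
rim [[ 0.6075  0.0694  0.1237]
 [ 0.5983 -0.0311  0.1237]
 [ 0.5709 -0.0293  0.1237]
 [ 0.5796  0.0697  0.1237]] [0.0279 0.101  0.0275 0.0995] [0.5891 0.0197 0.1237]
rod [[ 0.6265  0.1024  0.1537]
 [ 0.6104 -0.0646  0.1537]] [0.6184 0.0189 0.1537]
crown [[ 0.6284  0.0462  0.1637]
 [ 0.6226 -0.0156  0.1637]
 [ 0.5988 -0.0139  0.1637]
 [ 0.6026  0.0462  0.1637]] [0.6131 0.0157 0.1637]
div [[0.5861 0.0337 0.1237]
 [0.5835 0.0026 0.1237]]
model pocket [0.5898 0.0216 0.0727] side px crop [[258. 392.]
 [349. 399.]
 [364. 545.]
 [265. 250.]
 [199. 246.]]
(array([  2.92,  -0.34, -12.44]), array([-0.08, -0.06, -7.36])) [ 0.2944 -0.2932  1.8754 -0.0482  1.4402  1.9642]
```

View pics/t9b.png

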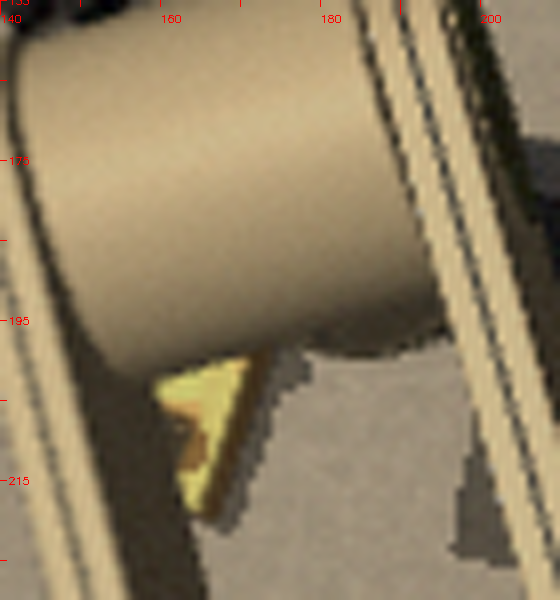

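>>> jog_arm:
  targets:
    - [1,0,-4,0,0,-3,0.5]
    - [2,0,-8,0,0,-6,0.5]
    - [2.9,-0.34,-12.44,0,0,-7.36,0.5]
    - [2.9,-0.34,-12.44,0,0,-7.36,0.5]
    - [2.9,-0.34,-12.44,0,0,-7.36,0.5]

```text
t: 12.12
tool_pos: [0.473, 0.2966, 0.1999]
orientation: [1.28, 1.162, -1.28]
force: [-0.8, -1.0, -0.1]
opening: 0.0464
```

```bash
python3 - <<'E'
from h import *
from plant import optics
np.set_printoptions(precision=4,suppress=True)
st=state();print(st["t"],st["tool_pos"],st["opening"],st["force"],st["q"])
R=toolR(-5.4,0,-1)
for z in(.16,.108):print(row([.4724,.2985,z],R))
c=optics.read_camera("side");np.savez("side10",**c);crop(c,190,190,100,100,6,"s10")
E
```

```text
12.125 [0.473  0.2966 0.1999] 0.04640080656897557 [-0.8415 -0.9729 -0.128 ] [0.4681 0.0272 1.631  0.0002 1.4833 2.1356]
(array([ 3.99, -0.08, -0.18]), array([-0.15, -0.01,  0.  ]))
(array([ 9.19, -0.08, -0.18]), array([-0.15, -0.01,  0.  ]))
```

View pics/s10.png

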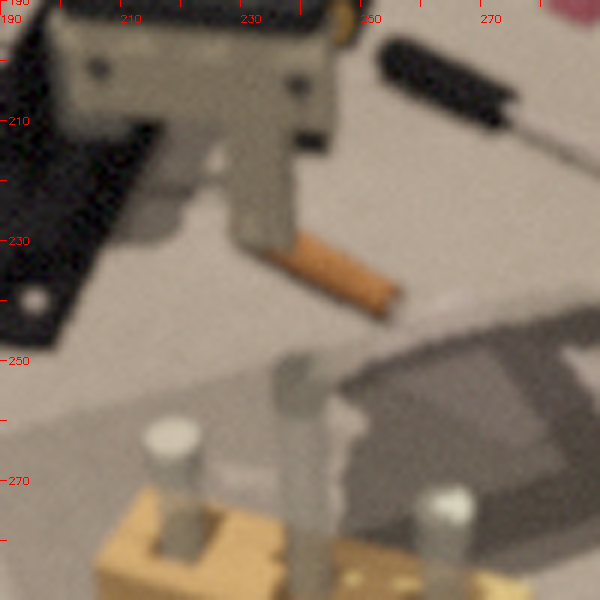

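```bash
python3 - <<'E'
from h import *
s=load("side10")
print(proj(s,[[.473,.2966+.0232,.2],[.473,.2966+.0232+.018,.2],[.4724,.2985,.135],[.4724,.2985,.119]]))
E
```

```text
[[235.93659551 229.49121753]
 [234.63070087 235.40298217]
 [239.24213294 249.73707596]
 [239.59605893 255.97344584]]
```

>>> jog_arm:
  targets:
    - [2,-0.08,-0.18,0,0,0,0.5]
    - [4,-0.08,-0.18,0,0,0,0.5]
    - [6,-0.08,-0.18,0,0,0,0.5]
    - [6,-0.08,-0.18,0,0,0,0.5]

```text
t: 12.68
tool_pos: [0.4707, 0.2974, 0.1372]
orientation: [1.277, 1.163, -1.284]
force: [0.3, -0.1, -0.8]
opening: 0.0468
```

```bash
python3 - <<'E'
from h import *
from plant import optics
np.set_printoptions(precision=4,suppress=True)
st=state();print(st["t"],st["tool_pos"],st["opening"],st["force"])
R=toolR(-5.4,0,-1);print(row([.4724,.2985,.108],R))
c=optics.read_camera("side");np.savez("side11",**c);crop(c,195,200,80,80,7,"s11")
E
```

```text
12.675 [0.4707 0.2974 0.1372] 0.04676368887244597 [ 0.2596 -0.1038 -0.7666]
(array([ 2.92,  0.17, -0.13]), array([-0.17,  0.12,  0.21]))
```

View pics/s11.png

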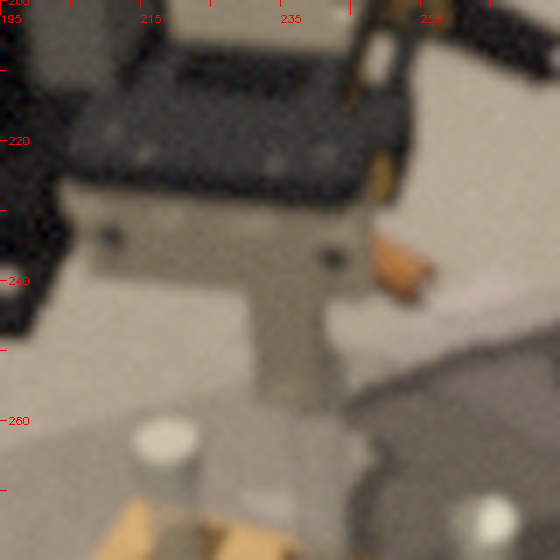

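The near finger is at column 237 and the tube at 240, which matches the prediction. I descend onto the cap and close.

>>> jog_arm:
  targets:
    - [1,0.17,-0.13,0,0,0.2,0.5]
    - [2,0.17,-0.13,0,0,0.2,0.5]
    - [2.9,0.17,-0.13,0,0,0.2,0.5]
    - [2.9,0.17,-0.13,0,0,0.2,0.6]
    - [2.9,0.17,-0.13,0,0,0.2,1]
  squeeze: 15

```text
t: 13.35
tool_pos: [0.4734, 0.2991, 0.11]
orientation: [1.281, 1.16, -1.279]
force: [-0.3, -0.5, 1.3]
opening: 0.0315
```

>>> jog_arm:
  targets:
    - [0,0,0,0,0,0,1]
    - [0,0,0,0,0,0,1]
    - [0,0,0,0,0,0,1]
    - [0,0,0,0,0,0,1]

```text
t: 13.85
tool_pos: [0.4737, 0.2993, 0.1105]
orientation: [1.281, 1.159, -1.279]
force: [0.2, 0.7, 3.2]
opening: 0.0185
```

```bash
python3 - <<'E'
from h import *
np.set_printoptions(precision=4,suppress=True)
st=state();print(st["t"],st["tool_pos"],st["opening"],st["force"])
E
```

```text
13.85 [0.4737 0.2993 0.1105] 0.01847058793961139 [0.2389 0.7384 3.2243]
```

>>> jog_arm:
  targets:
    - [-1,0,0,0,0,0,1]
    - [-2.5,0,0,0,0,0,1]
    - [-4,0,0,0,0,0,1]
    - [-6.5,0,0,0,0,0,1]
    - [-9.5,0,0,0,0,0,1]

```text
t: 14.48
tool_pos: [0.4733, 0.2992, 0.2069]
orientation: [1.281, 1.16, -1.279]
force: [-0.2, 0.3, -0.1]
opening: 0.0181
```

>>> jog_arm:
  targets:
    - [-3,0,0,0,0,0,1]
    - [-6,0,0,0,0,0,1]
    - [-6.5,0,0,0,0,0,1]
    - [-6.5,0,0,0,0,0,1]

```text
t: 14.98
tool_pos: [0.4732, 0.2993, 0.2719]
orientation: [1.282, 1.159, -1.278]
force: [0.5, 0.2, -1.6]
opening: 0.0183
```

```bash
python3 - <<'E'
from h import *
from plant import optics
np.set_printoptions(precision=4,suppress=True)
st=state();print(st["t"],st["tool_pos"],st["opening"],st["force"])
c=optics.read_camera("side");np.savez("side12",**c);crop(c,180,170,100,110,5,"s12")
R=toolR(-5.4,0,-1)
for p in([.53,.16,.275],[.5895,.019,.275],[.5895,.019,.25],[.5895,.019,.175]):print(p,row(p,R))
x=st["tool_pos"];print(proj(c,[x,x-[0,0,.1005]]))
E
```

```text
14.975 [0.4732 0.2993 0.2719] 0.018325955363542493 [ 0.4516  0.197  -1.6332]
[0.53, 0.16, 0.275] (array([-0.4 ,  7.05, 13.29]), array([-0.17,  0.06, -0.08]))
[0.5895, 0.019, 0.275] (array([-0.37, 14.34, 26.74]), array([-0.17,  0.06, -0.08]))
[0.5895, 0.019, 0.25] (array([ 2.13, 14.33, 26.74]), array([-0.17,  0.06, -0.08]))
[0.5895, 0.019, 0.175] (array([ 9.63, 14.32, 26.73]), array([-0.17,  0.06, -0.08]))
[[235.4295 190.0596]
 [237.9672 235.2273]]
```

View pics/s12.png

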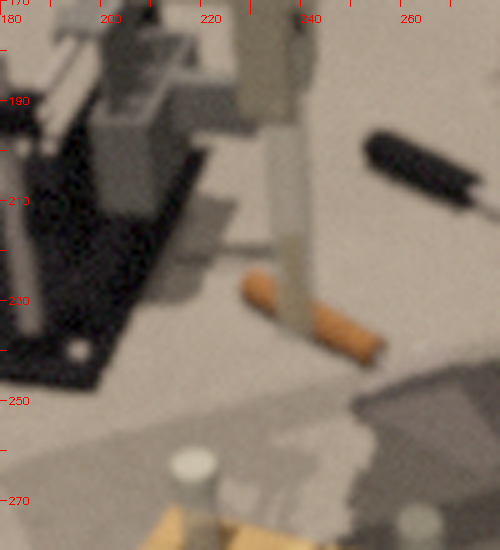

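The long tube is out and vertical, with its foot at (237,236) against (238,235) predicted. I carry it above the middle pocket.

>>> jog_arm:
  targets:
    - [-0.4,2.5,5,0,0,0,1]
    - [-0.4,5,10,0,0,0,1]
    - [-0.4,7.5,15,0,0,0,1]
    - [-0.4,10,20,0,0,0,1]
    - [-0.4,12,25,0,0,0,1]

```text
t: 15.65
tool_pos: [0.5675, 0.0368, 0.2731]
orientation: [1.279, 1.162, -1.282]
force: [-0.1, -0.6, 1.1]
opening: 0.0186
```

>>> jog_arm:
  targets:
    - [0,0,0,0,0,0,1]
    - [0,0,0,0,0,0,1]

```text
t: 15.9
tool_pos: [0.5667, 0.0369, 0.2714]
orientation: [1.278, 1.164, -1.285]
force: [-0.2, 0.2, -0.1]
opening: 0.0184
```

```bash
python3 - <<'E'
from h import *
np.set_printoptions(precision=4,suppress=True)
st=state();print(st["t"],st["tool_pos"],st["opening"],st["force"])
R=toolR(-5.4,0,-1)
for p in([.5895,.019,.275],[.5895,.019,.25],[.5895,.019,.175]):print(p,row(p,R))
E
```

```text
15.9 [0.5667 0.0369 0.2714] 0.018431233885046087 [-0.2339  0.2154 -0.0742]
[0.5895, 0.019, 0.275] (array([-0.37,  2.44,  1.56]), array([-0.22,  0.05,  0.26]))
[0.5895, 0.019, 0.25] (array([2.13, 2.45, 1.56]), array([-0.22,  0.05,  0.26]))
[0.5895, 0.019, 0.175] (array([9.63, 2.49, 1.55]), array([-0.22,  0.05,  0.26]))
```

>>> jog_arm:
  targets:
    - [0.3,1.5,1.5,0,0,0.2,1]
    - [1,2.45,1.56,-0.2,0,0.26,1]
    - [2.1,2.45,1.56,-0.2,0,0.26,1]
    - [2.6,2.45,1.56,-0.2,0,0.26,1]
    - [2.6,2.45,1.56,-0.2,0,0.26,1]

```text
t: 16.52
tool_pos: [0.5889, 0.0194, 0.2444]
orientation: [1.277, 1.164, -1.28]
force: [-0.4, -0.4, 0.1]
opening: 0.0186
```

```bash
python3 - <<'E'
from h import *
from plant import optics
np.set_printoptions(precision=4,suppress=True)
st=state();print(st["t"],st["tool_pos"],st["opening"],st["force"])
R=toolR(-5.4,0,-1)
for p in([.5895,.019,.24],[.5895,.019,.22],[.5895,.019,.176]):print(p,row(p,R))
c=optics.read_camera("side");np.savez("side13",**c);crop(c,180,125,70,95,6,"s13")
x=st["tool_pos"];print((proj(c,[x,x-[0,0,.1005]])-[180,125]+.5)*6)
E
```

```text
16.525 [0.5889 0.0194 0.2444] 0.018554259453469786 [-0.4143 -0.3536  0.0856]
[0.5895, 0.019, 0.24] (array([0.44, 0.07, 0.04]), array([0.01, 0.05, 0.09]))
[0.5895, 0.019, 0.22] (array([2.44, 0.07, 0.03]), array([0.01, 0.05, 0.09]))
[0.5895, 0.019, 0.176] (array([6.84, 0.08, 0.03]), array([0.01, 0.05, 0.09]))
[[150.8095 100.8287]
 [170.8579 315.2877]]
```

View pics/s13.png

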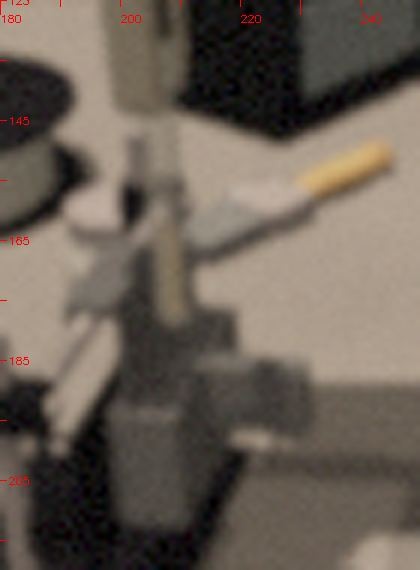

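The foot, at about (208,178), is just above the middle pocket and in front of the back wall. I lower it.

>>> jog_arm:
  targets:
    - [1,0.07,0.03,0,0,0,1]
    - [2,0.07,0.03,0,0,0,1]
    - [2.8,0.07,0.03,0,0,0,1]

```text
t: 16.95
tool_pos: [0.5895, 0.0189, 0.2159]
orientation: [1.277, 1.164, -1.28]
force: [0.6, -0.6, -0.4]
opening: 0.0191
```

```bash
python3 - <<'E'
from h import *
from plant import optics
np.set_printoptions(precision=4,suppress=True)
st=state();print(st["t"],st["tool_pos"],st["opening"],st["force"])
R=toolR(-5.4,0,-1)
for p in([.5895,.019,.176],):print(p,row(p,R))
c=optics.read_camera("side");np.savez("side14",**c);crop(c,180,125,70,95,6,"s14")
E
```

```text
16.95 [0.5895 0.0189 0.2159] 0.019050938043561155 [ 0.6269 -0.5525 -0.4131]
[0.5895, 0.019, 0.176] (array([ 3.99,  0.01, -0.01]), array([-0.  ,  0.05,  0.08]))
```

View pics/s14.png

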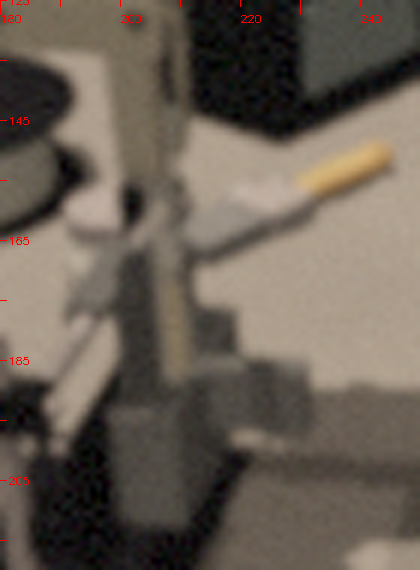

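The foot is inside the pocket with no contact force. I continue to the floor.

>>> jog_arm:
  targets:
    - [0.8,0,0,0,0,0,1]
    - [1.6,0,0,0,0,0,1]
    - [2.4,0,0,0,0,0,1]
    - [3.2,0,0,0,0,0,1]
    - [3.7,0,0,0,0,0,1]

```text
t: 17.62
tool_pos: [0.5886, 0.019, 0.177]
orientation: [1.276, 1.165, -1.281]
force: [-0.3, 0.4, -0.7]
opening: 0.0186
```

>>> jog_arm:
  targets:
    - [0.2,0,0,0,0,0,1]
    - [0.3,0,0,0,0,0,1]

```text
t: 17.88
tool_pos: [0.5887, 0.019, 0.174]
orientation: [1.276, 1.165, -1.281]
force: [0.3, 0.3, -0.2]
opening: 0.0185
```

>>> jog_arm:
  targets:
    - [0.1,0,0,0,0,0,1]
    - [0.2,0,0,0,0,0,1]
    - [0.2,0,0,0,0,0,1]

```text
t: 18.25
tool_pos: [0.5897, 0.0189, 0.1738]
orientation: [1.277, 1.163, -1.279]
force: [-0.1, 0.0, 6.6]
opening: 0.0186
```

>>> jog_arm:
  targets:
    - [0,0,0,0,0,0,0.75]
    - [0,0,0,0,0,0,0.68]
    - [0,0,0,0,0,0,0.62]
    - [0,0,0,0,0,0,0.6]

```text
t: 18.75
tool_pos: [0.5895, 0.0189, 0.1734]
orientation: [1.277, 1.163, -1.28]
force: [-0.6, -0.6, -0.4]
opening: 0.0367
```

```bash
python3 - <<'E'
from h import *
from plant import optics
np.set_printoptions(precision=4,suppress=True)
st=state();print(st["t"],st["tool_pos"],st["opening"],st["force"])
c=optics.read_camera("side");np.savez("side15",**c);crop(c,180,125,70,95,6,"s15")
E
```

```text
18.75 [0.5895 0.0189 0.1734] 0.036671369075297715 [-0.581  -0.6121 -0.4015]
```

View pics/s15.png

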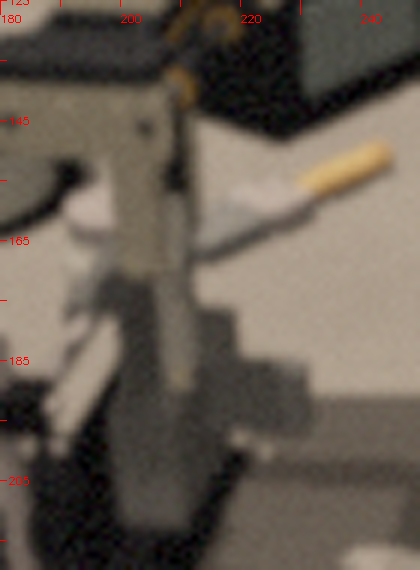

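The tube reached the floor (6.6 N at TCP height 0.174, as expected) and I released it. I retreat straight up, then to the side.

>>> jog_arm:
  targets:
    - [-2,0,0,0,0,0,0.6]
    - [-5,0,0,0,0,0,0.6]
    - [-9,0,0,0,0,0,0.6]
    - [-11,0,0,0,0,0,0.6]

```text
t: 19.3
tool_pos: [0.5909, 0.0189, 0.2878]
orientation: [1.28, 1.16, -1.276]
force: [0.7, -0.4, 0.3]
opening: 0.0374
```

>>> jog_arm:
  targets:
    - [0,-5,0,0,0,0,0.6]
    - [0,-9,-4,0,0,0,0.5]
    - [0,-12,-8,0,0,0,0.5]
    - [0,-14,-12,0,0,0,0.5]
    - [0,-14,-16,0,0,0,0.5]

```text
t: 19.92
tool_pos: [0.4655, 0.1927, 0.2879]
orientation: [1.28, 1.159, -1.274]
force: [-0.1, -0.7, 0.2]
opening: 0.0469
```

>>> jog_arm:
  targets:
    - [0,0,0,0,0,0,0.5]
    - [0,0,0,0,0,0,0.5]
    - [0,0,0,0,0,0,0.5]

```text
t: 20.3
tool_pos: [0.4657, 0.1918, 0.288]
orientation: [1.281, 1.158, -1.275]
force: [-0.5, -0.0, 0.8]
opening: 0.0466
```

```bash
python3 - <<'E'
from h import *
from plant import optics
np.set_printoptions(precision=4,suppress=True)
st=state();print(st["t"],st["tool_pos"],st["dq"],st["force"])
c=optics.read_camera("side");np.savez("side16",**c);crop(c,165,125,75,95,6,"s16")
W=np.array([.5895,.019,.0727]);print((proj(c,[W+[0,0,.125],W+[0,0,.109]])-[165,125]+.5)*6)
c=optics.read_camera("top");np.savez("top16",**c);crop(c,210,110,90,70,8,"t16")
cv2.imwrite("pics/t16f.png",cv2.resize(c["frame"][:,:,::-1],None,fx=1.5,fy=1.5))
E
```

```text
20.3 [0.4657 0.1918 0.288 ] [-0.0038 -0.0001  0.0018  0.0006 -0.0004  0.0021] [-0.5268 -0.0111  0.7941]
[[248.9975 202.6445]
 [252.1887 236.615 ]]
```

View pics/s16.png

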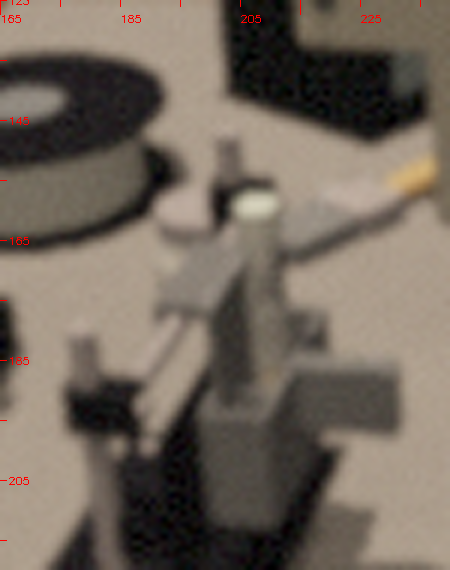

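View pics/t16.png

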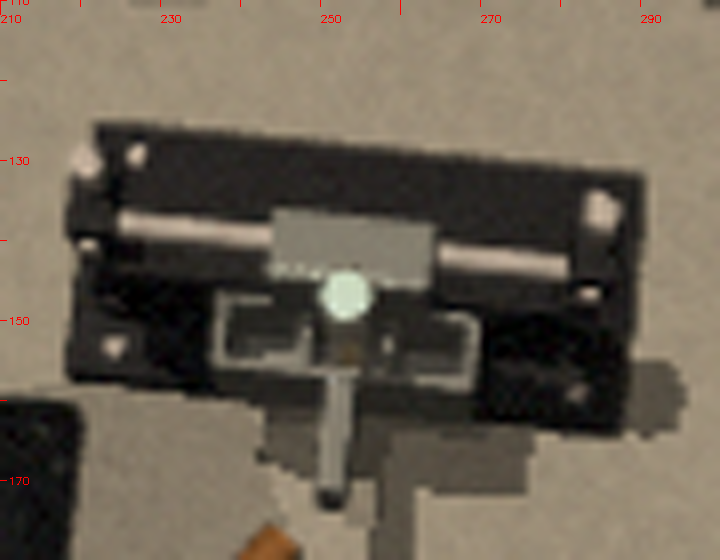

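View pics/t16f.png

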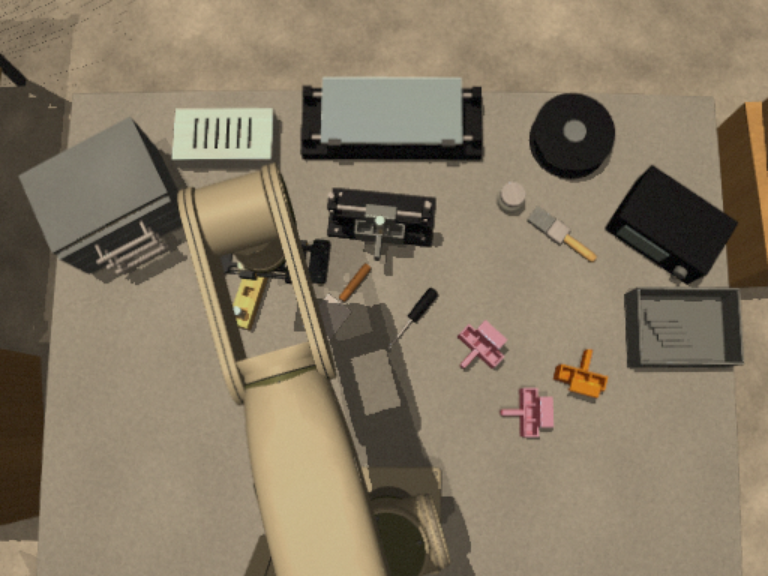

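The cap is at (208,159) in the side view, with (206.5,158.8) predicted for a tube on the floor. The holder is still flat, and the parts I can see haven't moved. I'm handing in the job.

```bash
python3 -c "
from plant import ticket
print(ticket.close_job())"
```

```text
the job is handed in; nothing more can be done
None
```

The holder is hung on the rod, and the long tube is in its middle pocket. I handed the job in at about 20 s of the 64 s allowed.

**What I did**
- I gripped the grey holder by its fin and carried it over tipped 0.3 rad. It touched the rod with about 5 N at an axis height of roughly 0.1537 m, close to the camera's 0.154 m.
- I swung it down about the rod until it met the panel at about 8 N, then let go.
- I took the long tube by its cap and lowered it into the middle pocket. I felt the floor at 6.6 N, released it and moved clear.

**Last checks**
- **Holder:** both cameras show it flat against the panel. It sits about 3–4 mm from the middle of the rod (limit 20 mm).
- **Tube:** the cap is within about 1.5 px of where a fully seated tube should be, which suggests a slight lean.
- **Arm:** at rest and touching nothing.
- **Other objects:** the short tube at the near end of the block and the bystanders I could see look unmoved.

**Not checked**
- In the final top view the arm hid the other short tube, the glue and the shroud. That tube last looked unmoved when I lifted the long one out. I took no close look at the glue or shroud after the start, but the arm stayed well above both.
- My measured tilt when the holder met the panel was still 1.2°. I took that as measurement error, because the pictures show it upright.

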